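Unload the gluing jig and show the charm's back to the inspection camera

TASK

The glued charm under the press plate has set. Lift the press plate off its guide pins and hang it by the eye of its handle on the empty peg of the tool rack, then take the charm out of the jig and present its back to the inspection camera: 12 cm straight in front of the lens, square to it, with the charm's long side up and down in the picture. Do not bump the camera or disturb the things lying about, and finish while still holding the charm there.

Things in the scene. Friction and masses are not known exactly. Their poses are not given: they have to be found in the camera images.
- plate_eye (a point): centre of the eye (round 18 mm hole) in the press plate's wooden handle. x runs along the hole, y across the handle, z up. The handle is a flat upright board 28 mm wide (y), 10 mm thick (x), from 14 mm above to 58 mm below this point. Grip it across the 28 mm, a finger on either side of the eye, so that the peg can pass between the fingers
- peg_root (a point): where the empty steel peg leaves the face of the tool rack's board, 165 mm above the worktop. The peg, 6 mm thick, points along -x of this frame (towards the robot), 85 mm long, its tip 9 mm higher. z is up, x into the board. The board ends 15 mm above this point. Hang the handle at least 35 mm from the board, so that the plate clears it
- peg_tip (a point): the end of the empty peg, a ball of 8.4 mm diameter; same axes as peg_root
- charm_centre (a point): centre (half-way up) of the charm: dark brown leather block with rounded corners, 22 mm (x) by 36 mm (y, the long side) by 10 mm thick (z), a small brass ring on its upper face (+z); its back is the flat underside. Grip it across its 22 mm width; its long sides are free
- view_point (a point): the point 120 mm straight in front of the lens, where the charm's centre belongs. Axes of the camera head: -x is the line of sight out of the lens (up and towards the robot), y runs level across the picture, z is the picture's up direction
- lens (a point): middle of the front of the camera's lens; same axes as view_point
- camera_head (a joint): tilt of the camera head on its stiff hinge; at 0 it looks 62 degrees above level, and it looks higher as the value grows; set before the start, not to be changed
- glue_jig: the fixed gluing jig, base 112 x 116 x 14 mm; origin centre of its underside, axes as the charm's and plate's in it. The charm lies on a pedestal 14 (x) x 34 (y) mm, 34 mm above the worktop and 20 mm above the base, between low brass end stops 6 mm high at its short ends. Guide pins at y = +-38 mm reach 66 mm above the worktop
- press_plate: origin 75 mm below the eye, under its rubber pad, which rests on the charm. Steel plate 56 (x) x 96 (y) x 5 mm, upper face 9 mm above the origin; 0.2 to 0.33 kg, balanced under the eye. The jig's two 6 mm guide pins stand through its 9 mm holes at y = +-38 mm and end 13 mm above the plate: lift straight up 25 mm or more to free it
- charm: the charm; origin at the centre of its back (underside), axes as charm_centre
- tool_rack: the fixed wooden tool rack; origin on the worktop under the middle of the face of its upright board (226 mm wide). Of its two pegs the right one is empty, the other, shorter one, 124 mm to the left, carries a roll of tape 96 mm across that stands 25 mm off the board
- camera_stand: the fixed camera stand with its head, about 150 mm high: a grey block 58 mm wide with a round lens, on a round foot; origin under the centre of the foot
- glue_bottle: bystander: white glue bottle, 41 mm across, 108 mm high; origin at its underside
- spool: bystander: wooden thread spool, 48 mm across, 32 mm high; origin at its underside
- star_charm: bystander: star-shaped leather charm, 30 mm, 11 mm high; origin at its underside
- beeswax: bystander: block of beeswax, 30 x 46 x 18 mm; origin at its underside

How it is judged:
On the way, in this order (a step that is already met when the one before it is completed fails the run):
1. the press plate hangs by its eye on the empty peg, let go (x of plate_eye in the frame of peg_root between -0.083 and -0.012 m and y of plate_eye in the frame of peg_root between -0.012 and 0.012 m and z of plate_eye in the frame of peg_root between -0.015 and 0.012 m and contact force between press_plate and tool_rack above 0.8 N and contact force between press_plate and the fingers below 0.05 N), for 0.3 s.
2. the charm is lifted out of the jig (height (world z) of charm_centre above 0.09 m and contact force between charm and glue_jig below 0.05 N and contact force between charm and the fingers above 0.5 N), for 0.1 s.
At the end, for the whole second after the job is handed in: The charm is held still, centre within 20 mm of the point 120 mm in front of the lens, its back to the lens, square within 0.25 rad and its long side upright in the picture within 0.25 rad; the press plate hangs by its eye on the empty peg, carried by the rack alone (all of step 1 and distance between charm_centre and view_point below 0.02 m and angle between the z axis of charm and the x axis of lens, either way round below 0.25 rad and angle between the y axis of charm and the z axis of lens, either way round below 0.25 rad and angle between charm's own z axis and vertical below 1.3 rad and linear speed of charm below 0.02 m/s and height (world z) of charm_centre above 0.15 m and contact force between charm and the fingers above 0.5 N and contact force between charm and camera_stand below 0.05 N); the arm keeps its last pose, push and grip.
It fails at once if the camera is bumped or pushed out of its tilt (contact force between anything else and camera_stand above 3 N or distance of lens from where it was at the start of the episode above 0.006 m).
It fails at once if a bystander is pushed away or tipped over (distance of any of glue_bottle, spool, star_charm, beeswax from where it was at the start of the episode above 0.03 m or angle between glue_bottle's own z axis and vertical above 0.5 rad).
It also fails if it takes over 58 s, if anything falls off the work surface, if the arm or the gripper's body presses on something with over 40 N, if the wrist force passes 120 N, or if a joint passes its speed limit or range.

ROBOT

A 6-joint arm with a two-finger parallel gripper is mounted at the origin on a cart in front of the work surface, level with it; the furniture and walls round the work are solid. World frame = base frame: x ahead of the robot, y to its left, z up, the work surface at z = 0. Lengths are in m, angles in rad, forces in N, time in s.
With the tool pointing down it reaches from about 0.35 to 0.975 m from the base axis. Payload 4.9 kg.
Tool frame: the origin (TCP) lies midway between the tips of the shut fingers; the grasp point (between the pads) lies 19 mm behind it; x points along the fingers, z is the direction in which the jaws open and shut, and the axes are right-handed (so a half turn about x gives the same grasp; the last joint's range is limited). The gripper opens to 85 mm and grips with 20 to 120 N. Pads are 22 mm wide; open, the fingers measure 114 mm over their backs; the gripper's body (76 mm by 85 mm) begins 54 mm behind the grasp point. The pads swing forward as they close: fully open they stand 13 mm farther back than shut.
Start: joints at [1.041, 0.053, 1.613, -0, 1.476, -0.119], TCP at [0.25, 0.573, 0.231] pointing down, gripper open.
Joint ranges: [-3.01, 3.01], [-1.01, 2.22], [0.06, 2.58], [-1.02, 4.17], [0.09, 2.62], [-3.14, 3.14]. Speed limits (rad/s): [2.57, 2.57, 3.14, 3.14, 3.14, 3.14].

INTERFACE

Orientations are given as a unit quaternion [w, x, y, z].
In Python, from plant import state, cams, workorder, nets gives the robot as it stands.
- The arm moves only by the tool play_rows, never from a script. Its argument "motion" is a list of rows, each a list of 3 entries, a list of its own where there are three numbers: the closure, from -1 (fully open) to 1 (shut), then the shift along the world's x, y, z in m, then the turn about the world's z in rad. A call has 1 to 5 rows; each row is the pose to reach, as a shift and turn from the pose commanded when the call began; what a row does not reach only later rows make up. A row lasts 1/10 s, in which the tool goes at most 50 mm and 8.59 degrees, less where a joint would pass 70% of its speed; a pose out of reach is approached as far as the arm can. A call with a gripper value outside its range is refused whole. The fingers move at their own pace and stop on an object; the grip force is fixed at half the most. Time passes only in rows, so rows that repeat a pose let the fingers close. It gives the time, the measured TCP pose, the force and the opening at its end, in the units of the state.
- state(): the state, without advancing time (a new reading comes with each control period).
- cams.grab_frame(name): name is "side" or "top"; returns (picture, depth): 480x640x3 uint8, red, green, blue; 480x640 float32, m along the optical axis (not along the pixel's ray), 0 where there is no reading.
- cams.camera_info(name): a dict with "K" (3x3 intrinsics, pixels), "rvec" (rotation vector, rad) and "tvec" (3), from world to camera coordinates, as OpenCV has them. Camera axes: x right, y down, z forward; pixel columns grow to the right and rows downward; lengths in m; the calibration is good to about 2 mm. A picture is of the moment at which its call begins. camera_info takes no time and is no camera call.
- workorder.job_done(): hands the job in, once; it reports no verdict.
Trained networks look in the newest picture that a camera, given by its name, has taken for a name from the list of things; names that differ only in an ending like _2 or _b are one class to them, and where a whole thing is asked for, a point or a joint stands for the part that bears it (a point fixed in the world has none). Each returns a list of dicts, best first, with "score" (0 to 1); they miss things now and then, are a little off and sometimes report something else, mostly with a low value. They report only what shows in the picture. A call takes as long as a camera call.
- nets.recognise(camera, target): "at" ([x, y, z] in m, in world coordinates, good to about 4 mm: the middle of the surface that is visible of it).
- nets.landmark_of(camera, target): "at" ([x, y, z] in m, in world coordinates, good to about 4 mm: a listed point, or the origin of a listed thing).
The state is a dict: "time": time; "joint_pos": joint angles; "joint_vel": joint speeds; "joint_efforts": joint torques, N m; "tool_pos": TCP position; "tool_rot": TCP orientation; "contact_force": force on the tool from outside, world axes, zero at the start; "ft_torque": the same for the moment, N m; "gripper_width": opening from 0.0 (shut) to 1.0 (fully open).
Only numpy, scipy, OpenCV 4.12 (cv2) and the standard library are available. Lean on these libraries where they do the work, as an engineer would, in place of code of your own. Each camera call takes 0.05 s, during which the arm holds its last target.

## Working session

There is one attempt and no reset: what is moved stays moved. The work goes in short steps, Python scripts to look and compute and a tool call to move; the robot and the scene stay as the last step left them, time stands still between calls to the robot, and variables do not carry over. Pictures are saved under pics/ and viewed, and the job is handed in when it is done.

Besides the shell and the picture viewer there is one more tool, called after "Call:" as name([rows], argument=value, ...), one row to a line, values as JSON. play_rows: Moves the arm, as the interface text tells. Its arguments: {"type":"object","properties":{"motion":{"type":"array","items":{"type":"array"}}},"required":["motion"]}

```bash
ls; mkdir -p pics
cat > h.py <<'E'
import numpy as np, cv2
from plant import state, cams, workorder, nets
def proj(name,P):
    c=cams.camera_info(name); p,_=cv2.projectPoints(np.array(P,float).reshape(-1,3),np.array(c['rvec'],float),np.array(c['tvec'],float),np.array(c['K'],float),None); return p.reshape(-1,2)
def cloud(name,depth):
    c=cams.camera_info(name);K=np.array(c['K'],float);R,_=cv2.Rodrigues(np.array(c['rvec'],float));t=np.array(c['tvec'],float).reshape(3)
    v,u=np.mgrid[:480,:640]; z=depth
    X=np.stack([(u-K[0,2])/K[0,0]*z,(v-K[1,2])/K[1,1]*z,z],-1)
    return (X-t)@R
def snap(name,fn):
    im,d=cams.grab_frame(name); cv2.imwrite(f'pics/{fn}.png',im[...,::-1]); np.save(f'pics/{fn}.npy',d); return im,d
E
python3 - <<'E'
from h import *
print(state())
for n in('side','top'):
    snap(n,n+'0'); c=cams.camera_info(n); R,_=cv2.Rodrigues(np.array(c['rvec'],float)); print(n,(-R.T@np.array(c['tvec']).reshape(3)).round(3),R[2].round(3), np.array(c['K'])[0,0])
    for t in ['plate_eye','peg_root','peg_tip','charm_centre','view_point','lens','glue_jig','press_plate','charm','tool_rack','camera_stand','glue_bottle','spool','star_charm','beeswax']:
        r=nets.landmark_of(n,t); print(t,[(np.round(a['at'],3).tolist(),round(a['score'],2)) for a in r[:2]])
print(state()['time'])
E
```

```text
pics
{'time': 0.0, 'joint_pos': array([ 1.04096727e+00,  5.33641034e-02,  1.61425988e+00,  2.85061102e-06,
        1.47602424e+00, -1.19012735e-01]), 'joint_vel': array([ 0.00207466,  0.00083581,  0.00142449,  0.00065814,  0.00018664,
       -0.00060346]), 'joint_efforts': array([ 2.46590374e-03, -3.93664169e+01, -3.70183182e+01,  1.12190696e-04,
        7.01955709e-03,  2.26301222e-05]), 'tool_pos': array([0.2492918 , 0.57245976, 0.23007892]), 'tool_rot': array([ 0.59082069, -0.38782762,  0.59212337,  0.38718286]), 'contact_force': array([-0.54468932, -0.05729557, -0.14167762]), 'ft_torque': array([ 0.00927942, -0.00402336, -0.02215411]), 'gripper_width': 0.9969180318539252}
side [ 0.147 -0.524  0.76 ] [ 0.346  0.66  -0.666] 522.6543363842214
plate_eye [([0.451, 0.095, 0.118], 0.65), ([0.496, -0.124, 0.175], 0.41)]
peg_root [([0.585, -0.135, 0.162], 0.89)]
peg_tip [([0.498, -0.127, 0.175], 0.85)]
charm_centre [([0.456, 0.095, 0.001], 0.6)]
view_point [([0.591, -0.072, 0.0], 0.2), ([0.497, -0.126, 0.172], 0.17)]
lens [([0.568, 0.264, 0.149], 0.73)]
glue_jig []
press_plate [([0.456, 0
[... 400 characters left out ...]
 -0.076, 0.001], 0.74), ([0.453, 0.099, 0.121], 0.58)]
peg_root [([0.349, 0.189, -0.0], 0.34)]
peg_tip [([0.497, -0.126, 0.176], 0.81)]
charm_centre []
view_point [([0.515, 0.229, 0.254], 0.78), ([0.565, 0.262, 0.153], 0.41)]
lens [([0.567, 0.261, 0.153], 0.86)]
glue_jig [([0.453, 0.1, -0.002], 0.9)]
press_plate [([0.452, 0.099, 0.041], 0.75)]
charm []
tool_rack [([0.59, -0.078, -0.001], 0.72), ([0.577, 0.267, -0.002], 0.22)]
camera_stand [([0.58, 0.268, 0.001], 0.57), ([0.411, 0.24, 0.0], 0.32)]
glue_bottle []
spool [([0.564, 0.26, 0.154], 0.66), ([0.36, -0.074, -0.004], 0.5)]
star_charm [([0.411, 0.24, -0.002], 0.4)]
beeswax [([0.35, 0.19, -0.002], 0.8), ([0.497, -0.125, 0.176], 0.66)]
1.6
```

View pics/side0.png

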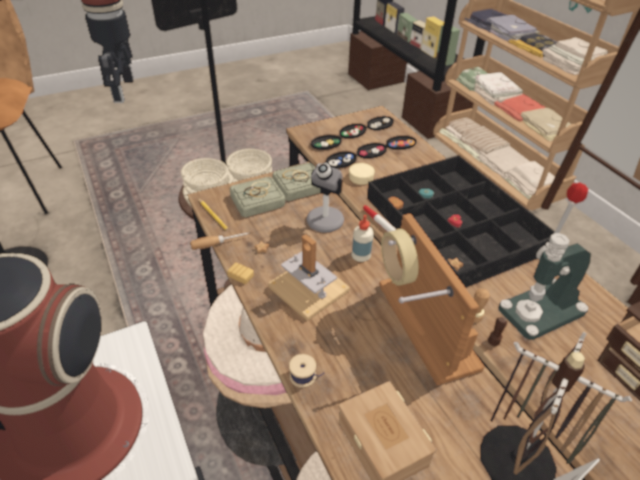

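View pics/top0.png

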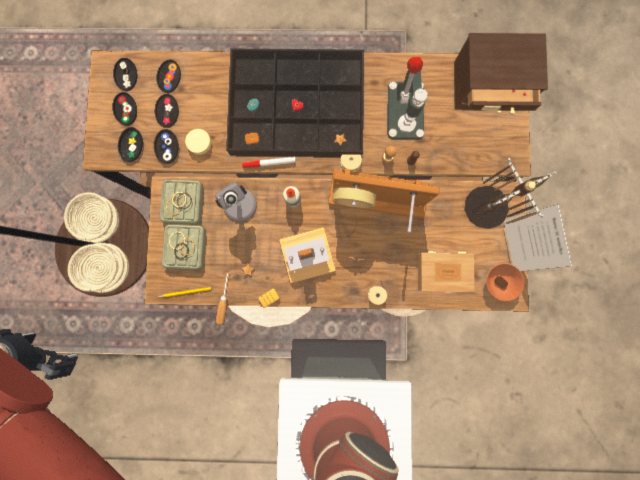

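Run:
```python
import cv2,numpy as np
s=cv2.imread('pics/side0.png');t=cv2.imread('pics/top0.png')
a=cv2.resize(s[150:300,230:390],None,fx=4.5,fy=4,interpolation=3);cv2.imwrite('pics/c1.png',a)
b=cv2.resize(t[165:290,200:440],(768,400),interpolation=3);cv2.imwrite('pics/c2.png',b)
```

```text
(no output)
```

View pics/c1.png

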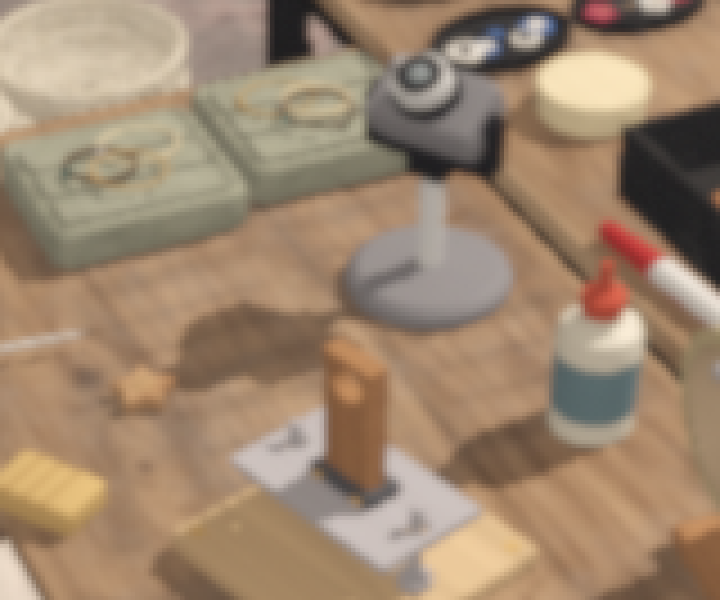

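View pics/c2.png

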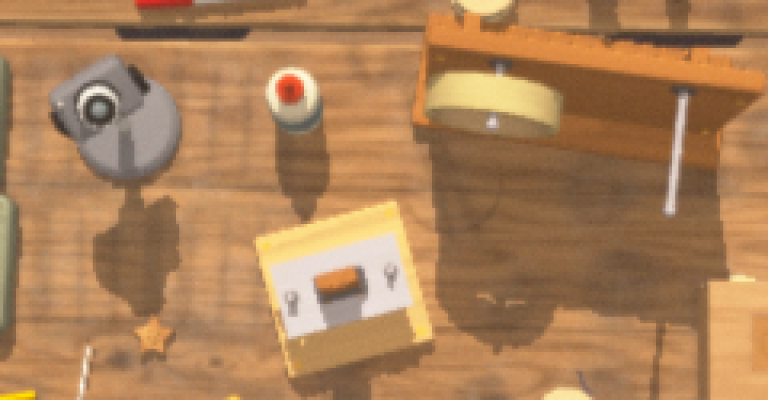

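Run:
```python
from h import *
for n in('top','side'):
    d=np.load(f'pics/{n}0.npy'); im=cv2.imread(f'pics/{n}0.png').astype(int); P=cloud(n,d); ok=d>0
    # plate
    m=ok&(abs(P[...,0]-.453)<.08)&(abs(P[...,1]-.098)<.08)&(abs(P[...,2]-.053)<.006)&(im.max(-1)-im.min(-1)<30)
    q=P[m];c,s,a=cv2.minAreaRect((q[:,:2]*1000).astype(np.float32)); print(n,'plate',m.sum(),q.mean(0).round(4),c,s,a)
    e=np.linalg.eigh(np.cov(q[:,:2].T)); v=e[1][:,1]; print(' long axis yaw',np.degrees(np.arctan2(v[1],v[0])))
    m=ok&(abs(P[...,0]-.453)<.03)&(abs(P[...,1]-.098)<.03)&(P[...,2]>.07)&(P[...,2]<.16)
    q=P[m]; print(' handle',m.sum(),np.percentile(q,[2,50,98],axis=0).round(4).tolist()); qt=q[q[:,2]>np.percentile(q[:,2],95)-.012]; print(cv2.minAreaRect((qt[:,:2]*1000).astype(np.float32)))
    # head
    m=ok&(abs(P[...,0]-.57)<.05)&(abs(P[...,1]-.265)<.05)&(P[...,2]>.10)
    q=P[m]; print(' head',m.sum(),q.min(0).round(3),q.max(0).round(3))
    # RANSAC planes
    rng=np.random.default_rng(0)
    for k in range(3):
        best=None
        for _ in range(800):
            a=q[rng.choice(len(q),3,False)]; nn=np.cross(a[1]-a[0],a[2]-a[0]); L=np.linalg.norm(nn)
            if L<1e-5: continue
            nn/=L; inl=abs((q-a[0])@nn)<.0025
            if best is None or inl.sum()>best.sum(): best=inl
        cc=q[best].mean(0); nn=np.linalg.svd(q[best]-cc)[2][2]; nn*=np.sign(nn[2]); print('  plane',best.sum(),cc.round(3),nn.round(3),'elev',np.degrees(np.arcsin(nn[2])).round(1)); q=q[~best]
        if len(q)<15: break
    # board face
    m=ok&(P[...,2]>.03)&(P[...,2]<.15)&(P[...,0]>.54)&(P[...,0]<.64)&(P[...,1]<0.02)&(P[...,1]>-.2)
    q=P[m]
    best=None
    for _ in range(800):
        a=q[rng.choice(len(q),3,False)]; nn=np.cross(a[1]-a[0],a[2]-a[0]); L=np.linalg.norm(nn)
        if L<1e-6: continue
        nn/=L; inl=abs((q-a[0])@nn)<.003
        if abs(nn[2])<.2 and (best is None or inl.sum()>best.sum()): best=inl
    cc=q[best].mean(0); nn=np.linalg.svd(q[best]-cc)[2][2]; nn*=np.sign(nn[0]); print(' board',best.sum(),len(q),cc.round(3),nn.round(3),'yaw',np.degrees(np.arctan2(nn[1],nn[0])).round(1))
    # peg
    m=ok&(P[...,2]>.155)&(P[...,2]<.2)&(P[...,0]>.48)&(P[...,0]<.58)&(abs(P[...,1]+.13)<.03)
    q=P[m]; print(' peg',m.sum(),q.min(0).round(4),q.max(0).round(4)); 
    if len(q)>5:
        cc=q.mean(0); v=np.linalg.svd(q-cc)[2][0]; v*=np.sign(v[0]); print(cc.round(4),v.round(3),'yaw',np.degrees(np.arctan2(v[1],v[0])).round(1))
```

```text
top plate 690 [0.4509 0.0968 0.053 ] (451.4119873046875, 97.04031372070312) (53.3798942565918, 93.25444030761719) 16.20841407775879
 long axis yaw 106.44323135309153
 handle 86 [[0.4433, 0.0836, 0.0765], [0.45, 0.0959, 0.1317], [0.4589, 0.1097, 0.1365]]
((451.4158630371094, 97.19847106933594), (10.098165512084961, 27.86833381652832), 16.318904876708984)
 head 535 [0.544 0.236 0.101] [0.608 0.303 0.16 ]
  plane 192 [0.574 0.266 0.134] [-0.382 -0.261  0.887] elev 62.5
  plane 104 [0.581 0.274 0.141] [0.642 0.349 0.683] elev 43.1
  plane 84 [0.562 0.259 0.15 ] [-0.362 -0.337  0.869] elev 60.4
 board 665 882 [ 0.585 -0.104  0.1  ] [ 0.991 -0.136  0.001] yaw -7.8
 peg 160 [ 0.4928 -0.1594  0.1571] [ 0.58   -0.1203  0.1827]
[ 0.5462 -0.1336  0.1722] [ 0.968 -0.243 -0.067] yaw -14.1
side plate 826 [0.4475 0.0907 0.0543] (451.8360595703125, 98.14024353027344) (58.57430648803711, 96.84003448486328) 16.508895874023438
 long axis yaw 115.72670431971754
 handle 419 [[0.4432, 0.0839, 0.0713], [0.4494, 0.0945, 0.1084], [0.459, 0.111, 0.136]]
((451.4285888671875, 98.26071166992188), (12.172245979309082, 29.990732192993164), 16.378530502319336)
 head 646 [0.545 0.236 0.1  ] [0.607 0.3   0.159]
  plane 203 [0.576 0.252 0.133] [-0.103 -0.931  0.351] elev 20.6
  plane 147 [0.56  0.26  0.124] [0.805 0.541 0.246] elev 14.2
  plane 99 [0.579 0.254 0.139] [ 0.165 -0.683  0.712] elev 45.4
 board 2941 3964 [ 0.584 -0.113  0.091] [ 0.991 -0.132  0.001] yaw -7.6
 peg 357 [ 0.493  -0.1598  0.1552] [ 0.5799 -0.1185  0.1817]
[ 0.5516 -0.1358  0.1715] [ 0.955 -0.282 -0.098] yaw -16.4
```

Run:
```python
from h import *
from scipy.spatial.transform import Rotation as Ro
s=state(); q=s['tool_rot']; R=Ro.from_quat([q[1],q[2],q[3],q[0]]).as_matrix(); print(R.round(3)); print('tool z yaw',np.degrees(np.arctan2(R[1,2],R[0,2])),s['tool_pos'])
for n in('top','side'):
    d=np.load(f'pics/{n}0.npy'); P=cloud(n,d)
    m=(d>0)&(P[...,2]>.155)&(P[...,2]<.195)&(P[...,0]>.48)&(P[...,0]<.575)&(abs(P[...,1]+.13)<.014)
    q=P[m]; print(n,len(q))
    for a in np.arange(.485,.58,.01):
        w=q[(q[:,0]>=a)&(q[:,0]<a+.01)]
        if len(w): print(a.round(3),len(w),np.median(w,0).round(4),w.max(0).round(4))
```

```text
[[-0.    -0.917  0.399]
 [-0.     0.399  0.917]
 [-1.     0.    -0.   ]]
tool z yaw 66.46224865860654 [0.24958252 0.57298247 0.23130973]
top 111
0.485 6 [ 0.4939 -0.1243  0.1771] [ 0.495  -0.1203  0.1791]
0.495 14 [ 0.4994 -0.124   0.1768] [ 0.5038 -0.1203  0.1804]
0.505 14 [ 0.5104 -0.126   0.1743] [ 0.5148 -0.1227  0.1776]
0.515 13 [ 0.5208 -0.1271  0.1738] [ 0.5249 -0.1249  0.1764]
0.525 13 [ 0.5301 -0.1287  0.1731] [ 0.534  -0.125   0.1772]
0.535 13 [ 0.5401 -0.1296  0.1725] [ 0.5448 -0.1274  0.1753]
0.545 12 [ 0.5494 -0.1312  0.1706] [ 0.5543 -0.1279  0.1722]
0.555 13 [ 0.5597 -0.1321  0.17  ] [ 0.5647 -0.1299  0.1744]
0.565 13 [ 0.5695 -0.1346  0.1691] [ 0.574  -0.1321  0.1709]
side 206
0.485 11 [ 0.4936 -0.1236  0.1775] [ 0.4948 -0.1208  0.1793]
0.495 27 [ 0.499  -0.1243  0.1773] [ 0.505  -0.1185  0.1791]
0.505 24 [ 0.5097 -0.1257  0.1759] [ 0.514  -0.1224  0.1778]
0.515 25 [ 0.5189 -0.1271  0.175 ] [ 0.5249 -0.1225  0.1782]
0.525 25 [ 0.5303 -0.1284  0.1738] [ 0.5348 -0.1249  0.1758]
0.535 23 [ 0.5404 -0.1294  0.1727] [ 0.5447 -0.1258  0.1759]
0.545 24 [ 0.5508 -0.131   0.172 ] [ 0.5546 -0.1275  0.1745]
0.555 21 [ 0.5596 -0.1325  0.1708] [ 0.5641 -0.1277  0.1739]
0.565 26 [ 0.5693 -0.1339  0.1698] [ 0.5749 -0.13    0.1723]
```

Call:
play_rows([
  [-1, [0.02, -0.048, 0], 0.14],
  [-1, [0.038, -0.09, 0], 0.28],
  [-1, [0.057, -0.135, 0], 0.42],
  [-1, [0.076, -0.18, 0], 0.56],
  [-1, [0.095, -0.225, 0], 0.695],
])

```text
time: 2.1
tool_pos: [0.3435, 0.3502, 0.2315]
tool_rot: [-0.426, 0.565, -0.425, -0.565]
contact_force: [1.0, 0.3, 0.5]
gripper_width: 0.999
```

Call:
play_rows([
  [-1, [0.019, -0.045, 0], 0],
  [-1, [0.038, -0.09, 0], 0],
  [-1, [0.057, -0.135, 0], 0],
  [-1, [0.076, -0.18, 0], 0],
  [-1, [0.095, -0.225, 0], 0],
])

```text
time: 2.6
tool_pos: [0.4385, 0.125, 0.2318]
tool_rot: [-0.427, 0.564, -0.427, -0.563]
contact_force: [0.5, 0.1, 0.2]
gripper_width: 1.0
```

Call:
play_rows([
  [-1, [0.012, -0.0255, 0], 0],
  [-1, [0.012, -0.0255, 0], 0],
])

```text
time: 2.8
tool_pos: [0.4511, 0.0986, 0.2315]
tool_rot: [-0.428, 0.563, -0.429, -0.562]
contact_force: [-0.7, 0.1, -0.3]
gripper_width: 1.001
```

```bash
cat >> h.py <<'E'
from scipy.spatial.transform import Rotation as Ro
def tool():
    s=state(); q=s['tool_rot']; R=Ro.from_quat([q[1],q[2],q[3],q[0]]).as_matrix(); print('t',s['time'],'pos',s['tool_pos'].round(4),'zyaw',np.degrees(np.arctan2(R[1,2],R[0,2])).round(2),'xaxis',R[:,0].round(3),'F',s['contact_force'].round(2),'w',round(s['gripper_width'],3),'j',s['joint_pos'].round(2)); return s
E
python3 -c "
from h import *
tool()"
```

```text
t 2.8 pos [0.4511 0.0986 0.2315] zyaw 105.4 xaxis [ 0.001 -0.001 -1.   ] F [-0.7   0.13 -0.32] w 1.001 j [ 0.05 -0.36  1.98 -0.    1.52 -1.79]
```

Call:
play_rows([
  [-1, [0, -0.001, -0.045], 0.01],
  [-1, [0, -0.001, -0.09], 0.01],
  [-1, [0, -0.001, -0.131], 0.01],
  [-1, [0, -0.001, -0.131], 0.01],
])

```text
time: 3.2
tool_pos: [0.4447, 0.1009, 0.094]
tool_rot: [0.421, -0.562, 0.427, 0.57]
contact_force: [-0.9, -0.7, -1.2]
gripper_width: 0.998
```

Run:
```python
from h import *
tool(); im,d=snap('side','side1')
cv2.imwrite('pics/c3.png',cv2.resize(im[150:310,230:400,::-1],(765,720)[:2] and (600,565),interpolation=3))
```

```text
t 3.2 pos [0.4447 0.1009 0.094 ] zyaw 106.33 xaxis [-0.013 -0.    -1.   ] F [-0.87 -0.66 -1.18] w 0.998 j [ 0.06 -0.23  2.11  0.    1.27 -1.8 ]
```

View pics/c3.png

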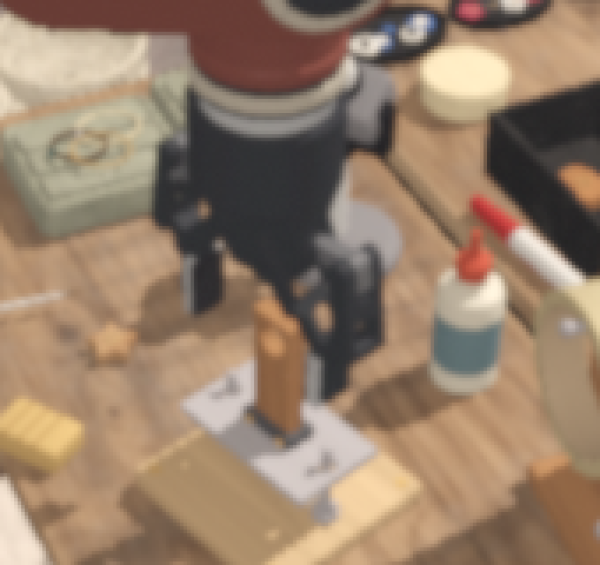

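Call:
play_rows([
  [-1, [0, 0, 0], 0],
  [-1, [0, 0, 0], 0],
])

```text
time: 3.45
tool_pos: [0.4523, 0.1009, 0.1037]
tool_rot: [-0.425, 0.567, -0.423, -0.564]
contact_force: [-0.1, 0.5, -0.5]
gripper_width: 1.004
```

Run:
```python
from h import *
tool()
```

```text
t 3.45 pos [0.4523 0.1009 0.1037] zyaw 106.31 xaxis [ 0.006  0.    -1.   ] F [-0.06  0.47 -0.45] w 1.004 j [ 0.06 -0.24  2.1   0.    1.27 -1.8 ]
```

Call:
play_rows([
  [-1, [0, 0, 0], 0],
  [-1, [0, 0, 0], 0],
])

```text
time: 3.65
tool_pos: [0.4512, 0.1005, 0.1021]
tool_rot: [-0.425, 0.567, -0.423, -0.565]
contact_force: [-0.2, 0.5, 0.9]
gripper_width: 0.999
```

Run:
```python
from h import *
tool()
im,d=snap('top','top1')
tool()
cv2.imwrite('pics/c4.png',cv2.resize(im[165:290,220:380,::-1],(768,600),interpolation=3))
```

```text
t 3.65 pos [0.4512 0.1005 0.1021] zyaw 106.28 xaxis [ 0.003  0.    -1.   ] F [-0.23  0.52  0.94] w 0.999 j [ 0.06 -0.23  2.1   0.    1.27 -1.8 ]
t 3.7 pos [0.4509 0.1005 0.1016] zyaw 106.27 xaxis [ 0.002  0.    -1.   ] F [ 0.51 -0.36 -0.45] w 1.002 j [ 0.06 -0.23  2.11  0.    1.27 -1.8 ]
```

View pics/c4.png

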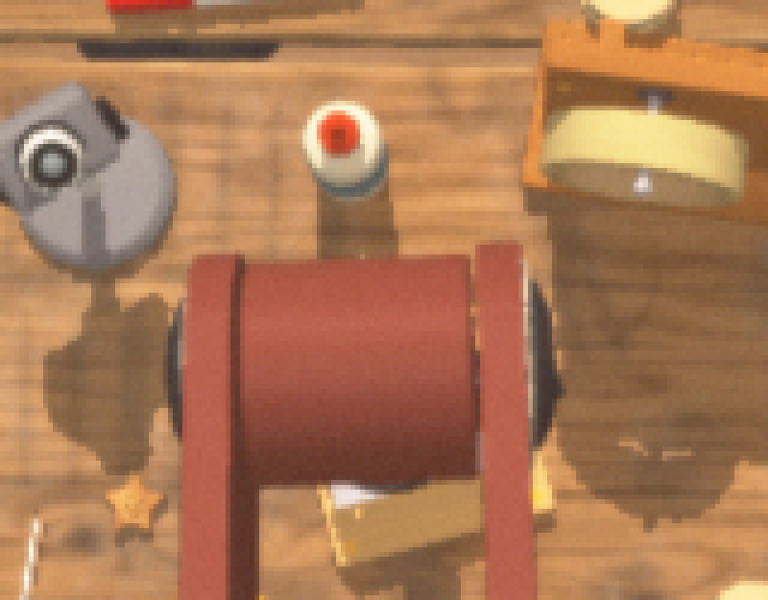

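Call:
play_rows([
  [-1, [0.0005, -0.003, -0.003], 0],
  [1, [0.0005, -0.003, -0.003], 0],
  [1, [0.0005, -0.003, -0.003], 0],
  [1, [0.0005, -0.003, -0.003], 0],
  [1, [0.0005, -0.003, -0.003], 0],
])

```text
time: 4.2
tool_pos: [0.4506, 0.0974, 0.0973]
tool_rot: [0.424, -0.566, 0.424, 0.566]
contact_force: [-0.4, -1.0, 1.7]
gripper_width: 0.331
```

Call:
play_rows([
  [1, [0, 0, 0], 0],
  [1, [0, 0, 0], 0],
  [1, [0, 0, 0], 0],
  [1, [0, 0, 0], 0],
])

```text
time: 4.6
tool_pos: [0.4508, 0.0974, 0.0975]
tool_rot: [-0.424, 0.566, -0.424, -0.566]
contact_force: [0.3, 0.3, 0.6]
gripper_width: 0.318
```

Run:
```python
from h import *
tool()
```

```text
t 4.6 pos [0.4508 0.0974 0.0975] zyaw 106.28 xaxis [ 0. -0. -1.] F [0.29 0.31 0.58] w 0.318 j [ 0.05 -0.23  2.11 -0.    1.26 -1.8 ]
```

Call:
play_rows([
  [1, [0, 0, 0.01], 0],
  [1, [0, 0, 0.025], 0],
  [1, [0, 0, 0.045], 0],
  [1, [0, 0, 0.075], 0],
  [1, [0, 0, 0.11], 0],
])

```text
time: 5.1
tool_pos: [0.4492, 0.0974, 0.2071]
tool_rot: [0.423, -0.565, 0.425, 0.567]
contact_force: [1.4, 1.1, -1.9]
gripper_width: 0.316
```

Call:
play_rows([
  [1, [0, 0, 0.02], -0.14],
  [1, [0, 0, 0.02], -0.28],
  [1, [0, 0, 0.02], -0.419],
  [1, [0, 0, 0.02], -0.419],
])

```text
time: 5.5
tool_pos: [0.4503, 0.0975, 0.2275]
tool_rot: [0.532, -0.465, 0.533, 0.465]
contact_force: [-0.0, 0.1, -2.2]
gripper_width: 0.316
```

Run:
```python
from h import *
tool(); im,d=snap('side','side2')
cv2.imwrite('pics/c5.png',cv2.resize(im[110:320,200:480,::-1],(800,600),interpolation=3))
for t in('plate_eye','peg_tip','charm_centre','lens','view_point','peg_root'):
    print(t,[(np.round(a['at'],4).tolist(),round(a['score'],2)) for a in nets.landmark_of('side',t)[:2]])
```

```text
t 5.5 pos [0.4503 0.0975 0.2275] zyaw 82.29 xaxis [-0.  0. -1.] F [-0.01  0.07 -2.15] w 0.316 j [ 0.05 -0.36  1.98  0.    1.51 -1.38]
plate_eye [([0.453, 0.0962, 0.2469], 0.58)]
peg_tip [([0.4977, -0.1231, 0.1744], 0.92)]
charm_centre [([0.4499, 0.0987, 0.0415], 0.62)]
lens [([0.5657, 0.2615, 0.15], 0.69)]
view_point []
peg_root [([0.5838, -0.1327, 0.1627], 0.8)]
```

View pics/c5.png

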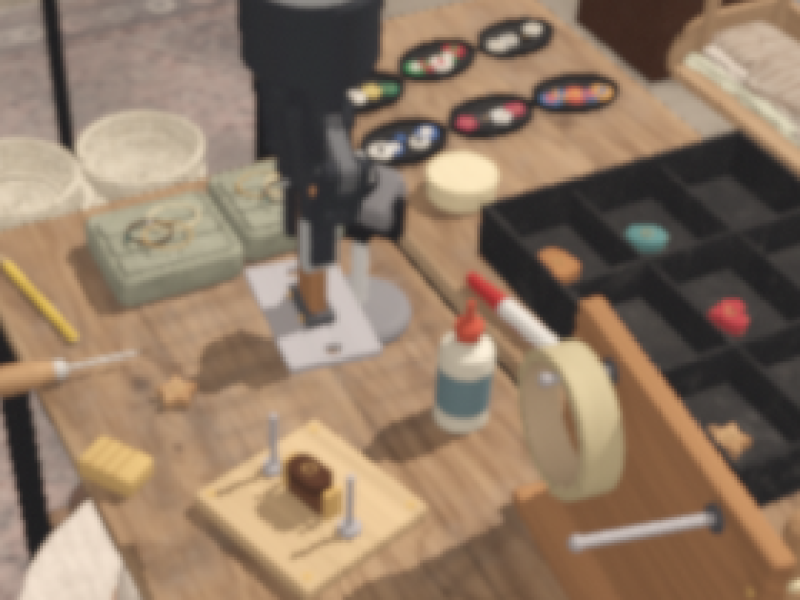

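Call:
play_rows([
  [1, [0, -0.04, 0], 0],
  [1, [0.003, -0.085, 0], 0],
  [1, [0.007, -0.13, 0], 0],
  [1, [0.01, -0.175, 0], 0],
  [1, [0.0125, -0.217, 0], 0],
])

```text
time: 6.35
tool_pos: [0.463, -0.1215, 0.2274]
tool_rot: [0.533, -0.465, 0.532, 0.465]
contact_force: [0.8, 0.8, -2.7]
gripper_width: 0.314
```

Call:
play_rows([
  [1, [0, 0, -0.03], 0],
  [1, [0, 0, -0.06], 0],
  [1, [0, 0, -0.0745], 0],
  [1, [0, 0, -0.0745], 0],
  [1, [0, 0, -0.0745], 0],
])

```text
time: 6.85
tool_pos: [0.4633, -0.1193, 0.1532]
tool_rot: [0.532, -0.465, 0.532, 0.465]
contact_force: [0.3, 0.1, -1.2]
gripper_width: 0.315
```

Call:
play_rows([
  [1, [0, 0, 0], 0],
  [1, [0, 0, 0], 0],
])

```text
time: 7.05
tool_pos: [0.4641, -0.1197, 0.1545]
tool_rot: [0.533, -0.466, 0.532, 0.464]
contact_force: [0.4, 0.5, -2.2]
gripper_width: 0.315
```

Run:
```python
from h import *
tool(); im,d=snap('side','side3')
cv2.imwrite('pics/c6.png',cv2.resize(im[180:360,320:520,::-1],(660,594),interpolation=3))
for t in('plate_eye','peg_tip'):
    print(t,[(np.round(a['at'],4).tolist(),round(a['score'],2)) for a in nets.landmark_of('side',t)[:2]])
```

```text
t 7.05 pos [ 0.4641 -0.1197  0.1545] zyaw 82.31 xaxis [ 0.002 -0.001 -1.   ] F [ 0.43  0.51 -2.18] w 0.315 j [-0.41 -0.25  2.02 -0.    1.36 -1.84]
plate_eye [([0.4638, -0.1239, 0.1768], 0.78)]
peg_tip [([0.4956, -0.1243, 0.1735], 0.84)]
```

View pics/c6.png

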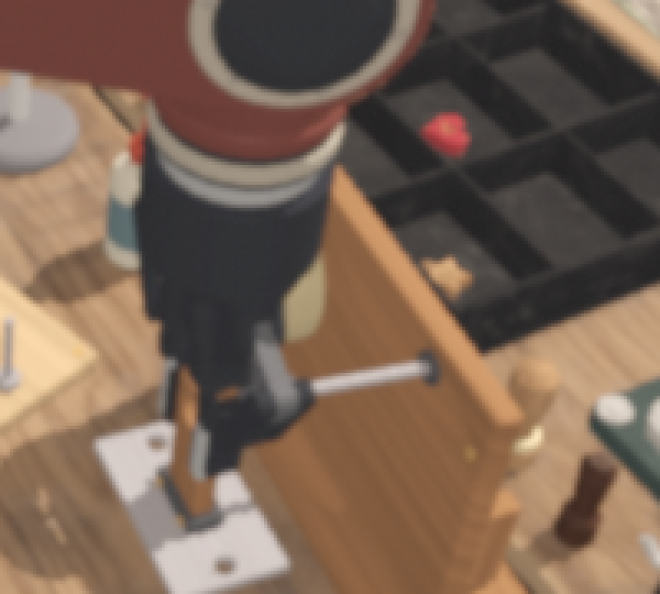

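Run:
```python
from h import *
c=cams.camera_info('side');K=np.array(c['K'],float);R,_=cv2.Rodrigues(np.array(c['rvec'],float));C=-R.T@np.array(c['tvec'],float).reshape(3)
ps=[]
for uv in((367.9,313.6),(387.9,351.2)):
    r=R.T@np.linalg.solve(K,[*uv,1]); ps.append(C+r*(.110-C[2])/r[2])
print(np.round(ps,4),np.mean(ps,0).round(4), np.linalg.norm(ps[0]-ps[1]), np.degrees(np.arctan2(*(ps[0]-ps[1])[[1,0]])))
d=np.load('pics/side3.npy');P=cloud('side',d)
m=(d>0)&(abs(P[...,0]-.463)<.06)&(abs(P[...,1]+.12)<.07)&(abs(P[...,2]-.110)<.006); q=P[m]
print(len(q),np.median(q[:,2]),cv2.minAreaRect((q[:,:2]*1000).astype(np.float32)))
```

```text
[[ 0.4711 -0.079   0.11  ]
 [ 0.461  -0.155   0.11  ]] [ 0.4661 -0.117   0.11  ] 0.07661134396009153 82.4145116300593
1354 0.1132355797437995 ((463.57086181640625, -118.36444091796875), (98.02835845947266, 57.810585021972656), 83.15505981445312)
```

Call:
play_rows([
  [1, [0, -0.001, -0.002], 0],
  [1, [0.012, -0.0025, -0.002], 0],
  [1, [0.024, -0.004, -0.002], 0],
  [1, [0.034, -0.0055, -0.002], 0],
  [1, [0.0425, -0.0067, -0.003], 0],
])

```text
time: 7.7
tool_pos: [0.5063, -0.1265, 0.1499]
tool_rot: [0.533, -0.465, 0.533, 0.465]
contact_force: [0.4, -0.8, -1.7]
gripper_width: 0.317
```

Run:
```python
from h import *
tool(); im,d=snap('side','side4')
cv2.imwrite('pics/c7.png',cv2.resize(im[200:350,350:520,::-1],(680,600),interpolation=3))
tool()
```

```text
t 7.7 pos [ 0.5063 -0.1265  0.1499] zyaw 82.27 xaxis [ 0. -0. -1.] F [ 0.37 -0.77 -1.67] w 0.317 j [-0.39 -0.13  1.93 -0.    1.34 -1.82]
t 7.75 pos [ 0.5071 -0.1266  0.1498] zyaw 82.27 xaxis [ 0.001 -0.    -1.   ] F [-0.45 -0.13 -1.66] w 0.321 j [-0.39 -0.13  1.93  0.    1.34 -1.82]
```

View pics/c7.png

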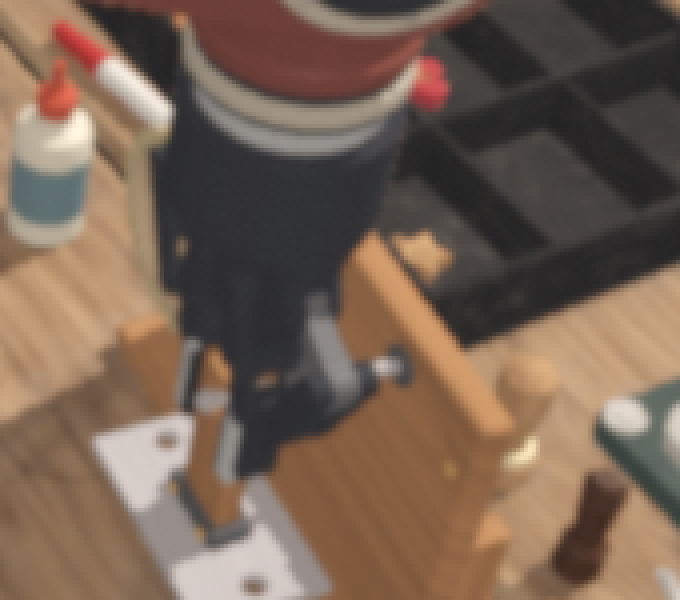

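Call:
play_rows([
  [1, [0.011, -0.0015, -0.001], 0],
  [1, [0.022, -0.003, -0.0025], 0],
  [1, [0.031, -0.0043, -0.0036], 0],
  [1, [0.031, -0.0043, -0.0036], 0],
  [1, [0.031, -0.0043, -0.0036], 0],
])

```text
time: 8.25
tool_pos: [0.5366, -0.1306, 0.146]
tool_rot: [0.532, -0.465, 0.533, 0.465]
contact_force: [0.2, -0.5, -2.0]
gripper_width: 0.322
```

Call:
play_rows([
  [1, [0, 0, -0.002], 0],
  [1, [0, 0, -0.004], 0],
  [1, [0, 0, -0.0055], 0],
  [1, [0, 0, -0.0055], 0],
])

```text
time: 8.65
tool_pos: [0.5362, -0.1305, 0.1404]
tool_rot: [0.533, -0.465, 0.533, 0.465]
contact_force: [-0.9, -0.6, -3.1]
gripper_width: 0.315
```

Run:
```python
from h import *
tool()
```

```text
t 8.65 pos [ 0.5362 -0.1305  0.1404] zyaw 82.26 xaxis [-0.001  0.    -1.   ] F [-0.86 -0.62 -3.08] w 0.315 j [-0.37 -0.05  1.87  0.    1.32 -1.81]
```

Call:
play_rows([
  [1, [0, 0, -0.0015], 0],
  [1, [0, 0, -0.0015], 0],
])

```text
time: 8.85
tool_pos: [0.5368, -0.1306, 0.1397]
tool_rot: [0.533, -0.465, 0.532, 0.465]
contact_force: [-0.6, -0.1, 0.1]
gripper_width: 0.317
```

Call:
play_rows([
  [1, [0, 0, -0.0015], 0],
  [1, [0, 0, -0.0015], 0],
])

```text
time: 9.05
tool_pos: [0.5372, -0.1307, 0.1394]
tool_rot: [0.533, -0.466, 0.532, 0.465]
contact_force: [-2.6, 0.9, 5.2]
gripper_width: 0.311
```

Run:
```python
from h import *
tool(); im,d=snap('side','side5')
cv2.imwrite('pics/c8.png',cv2.resize(im[200:350,350:520,::-1],(680,600),interpolation=3))
P=cloud('side',d)
m=(d>0)&(abs(P[...,0]-.537)<.06)&(abs(P[...,1]+.13)<.07)&(abs(P[...,2]-.096)<.008); q=P[m]
print(len(q),np.median(q[:,2]),cv2.minAreaRect((q[:,:2]*1000).astype(np.float32)))
for i in range(3): tool(); cams.grab_frame('side')
```

```text
t 9.05 pos [ 0.5372 -0.1307  0.1394] zyaw 82.27 xaxis [ 0.001 -0.    -1.   ] F [-2.6   0.88  5.2 ] w 0.311 j [-0.37 -0.04  1.87  0.    1.32 -1.81]
1563 0.09829002245837151 ((551.189697265625, -132.61456298828125), (101.47303009033203, 87.69468688964844), 83.88134002685547)
t 9.1 pos [ 0.5372 -0.1308  0.1394] zyaw 82.27 xaxis [ 0.001 -0.    -1.   ] F [-3.6   1.55  5.86] w 0.315 j [-0.37 -0.04  1.87  0.    1.32 -1.81]
t 9.15 pos [ 0.5372 -0.1307  0.1395] zyaw 82.27 xaxis [ 0.001 -0.    -1.   ] F [-2.97  2.35  5.89] w 0.319 j [-0.37 -0.05  1.87  0.    1.32 -1.81]
t 9.2 pos [ 0.5372 -0.1308  0.1395] zyaw 82.27 xaxis [ 0.001 -0.    -1.   ] F [-2.63  1.46  5.36] w 0.319 j [-0.37 -0.05  1.87  0.    1.32 -1.81]
```

View pics/c8.png

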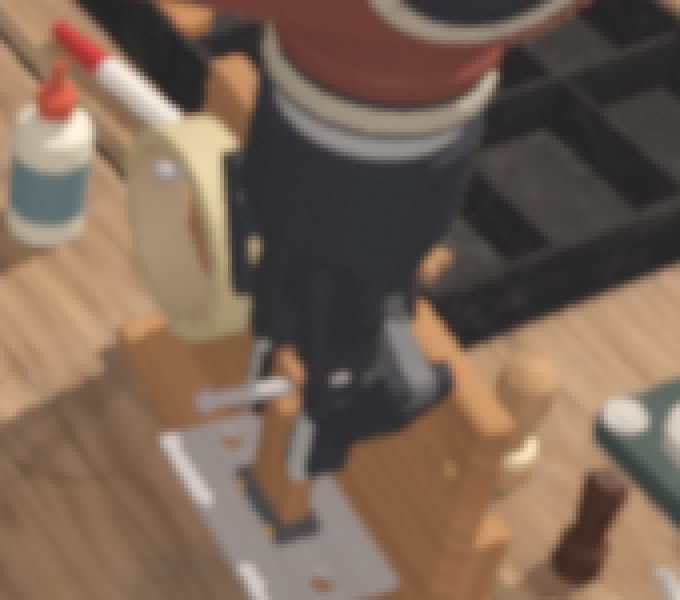

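Call:
play_rows([
  [1, [0, 0, 0.0007], 0],
  [-0.3, [0, 0, 0.0007], 0],
  [-0.3, [0, 0, 0.0007], 0],
  [-0.3, [0, 0, 0.0007], 0],
  [-0.3, [0, 0, 0.0007], 0],
])

```text
time: 9.75
tool_pos: [0.5366, -0.1306, 0.1382]
tool_rot: [0.533, -0.465, 0.533, 0.465]
contact_force: [0.3, -0.1, 0.1]
gripper_width: 0.647
```

Run:
```python
from h import *
tool(); im,d=snap('side','side6')
cv2.imwrite('pics/c9.png',cv2.resize(im[200:350,350:520,::-1],(680,600),interpolation=3))
tool()
```

```text
t 9.75 pos [ 0.5366 -0.1306  0.1382] zyaw 82.27 xaxis [-0.  0. -1.] F [ 0.27 -0.13  0.11] w 0.647 j [-0.37 -0.04  1.87  0.    1.32 -1.81]
t 9.8 pos [ 0.5366 -0.1306  0.1382] zyaw 82.27 xaxis [-0.  0. -1.] F [-0.56 -0.37  0.48] w 0.65 j [-0.37 -0.04  1.87 -0.    1.32 -1.81]
```

View pics/c9.png

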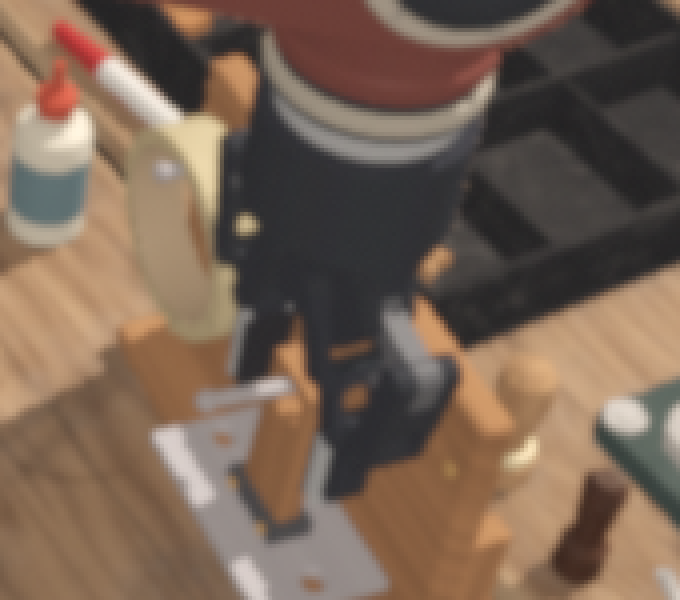

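Call:
play_rows([
  [-0.3, [0, 0, 0], 0],
  [-0.3, [0, 0, 0], 0],
  [-0.3, [0, 0, 0], 0],
  [-0.3, [0, 0, 0.01], 0],
  [-0.3, [0, 0, 0.025], 0],
])

```text
time: 10.3
tool_pos: [0.536, -0.1304, 0.1634]
tool_rot: [0.532, -0.464, 0.533, 0.466]
contact_force: [0.3, 0.1, 0.2]
gripper_width: 0.652
```

Call:
play_rows([
  [-0.3, [0, 0, 0.02], 0],
  [-0.3, [0, 0, 0.04], 0],
  [-0.3, [0, 0, 0.06], 0],
  [-0.3, [0, 0, 0.08], 0],
  [-0.3, [0, 0, 0.1], 0],
])

```text
time: 10.8
tool_pos: [0.5369, -0.1307, 0.2663]
tool_rot: [0.533, -0.466, 0.532, 0.464]
contact_force: [-0.6, 0.8, 0.9]
gripper_width: 0.65
```

Call:
play_rows([
  [-0.3, [-0.02, 0.044, 0.0], 0],
  [-0.3, [-0.04, 0.088, 0.0], 0],
  [-0.3, [-0.06, 0.132, 0.0], 0],
  [-0.3, [-0.075, 0.176, 0], 0],
  [-0.3, [-0.085, 0.22, 0], 0],
])

```text
time: 11.3
tool_pos: [0.4509, 0.0909, 0.2656]
tool_rot: [0.534, -0.466, 0.532, 0.464]
contact_force: [0.3, 0.7, -0.6]
gripper_width: 0.655
```

Run:
```python
from h import *
tool(); im,d=snap('side','side7')
cv2.imwrite('pics/c10.png',cv2.resize(im[130:350,230:520,::-1],(780,592),interpolation=3))
for t in('plate_eye','peg_root','charm_centre','charm','glue_jig'):
    print(t,[(np.round(a['at'],4).tolist(),round(a['score'],2)) for a in nets.landmark_of('side',t)[:2]])
```

```text
t 11.3 pos [0.4509 0.0909 0.2656] zyaw 82.23 xaxis [ 0.003  0.    -1.   ] F [ 0.29  0.66 -0.64] w 0.655 j [ 0.04 -0.38  1.94  0.    1.58 -1.4 ]
plate_eye [([0.5359, -0.1319, 0.1642], 0.94)]
peg_root [([0.5862, -0.1358, 0.1633], 0.85), ([0.5905, 0.1328, -0.0004], 0.7)]
charm_centre [([0.4511, 0.0979, 0.0442], 0.55)]
charm [([0.453, 0.0983, 0.0344], 0.62)]
glue_jig [([0.4485, 0.0958, 0.0391], 0.64), ([0.4544, 0.0941, 0.0005], 0.61)]
```

View pics/c10.png

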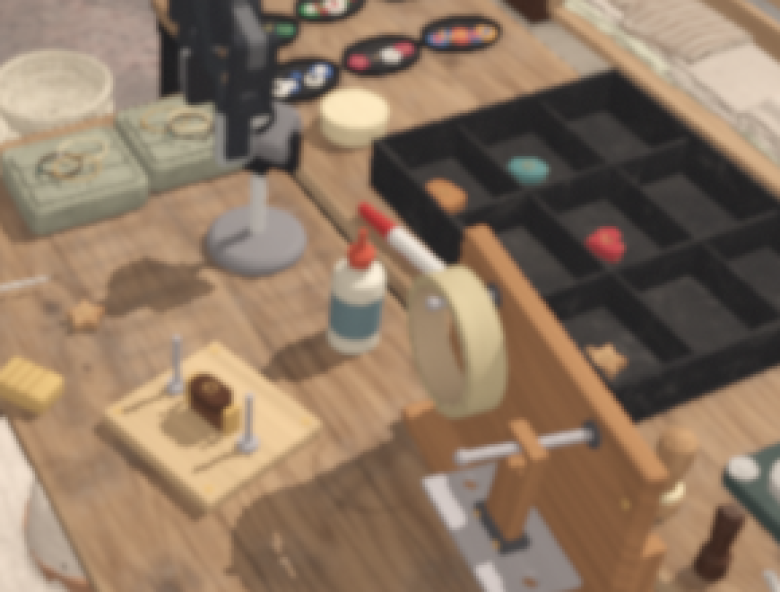

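Run:
```python
from h import *
d=np.load('pics/side7.npy'); im=cv2.imread('pics/side7.png').astype(int); P=cloud('side',d)
yh=np.array([-.281,.960]);xh=np.array([.960,.281]);c0=np.array([.4515,.0975])
J=np.stack([(P[...,:2]-c0)@xh,(P[...,:2]-c0)@yh,P[...,2]],-1)
reg=(d>0)&(abs(J[...,0])<.05)&(abs(J[...,1])<.055)&(J[...,2]>.026)&(J[...,2]<.08)
dark=im.sum(-1)<230
q=J[reg&dark&(abs(J[...,1])<.025)]*1000; print('charm',len(q),np.percentile(q,[2,50,98],axis=0).round(1).tolist())
t=q[(q[:,2]>41)]; print('top',len(t),cv2.minAreaRect(t[:,:2].astype(np.float32)),np.median(t[:,2]))
for s in(1,-1):
    p=J[reg&(s*J[...,1]>.03)&(J[...,2]>.035)]*1000; print('pin',s,len(p),np.median(p,0).round(1),p.max(0).round(1))
    print(np.median(p[p[:,2]>58],0).round(1))
p=J[reg&~dark&(abs(J[...,1])<.027)]*1000; print('light',len(p),np.percentile(p,[2,50,98],axis=0).round(1).tolist())
```

```text
charm 105 [[-12.4, -15.6, 27.4], [-7.4, -5.7, 43.9], [3.1, 13.0, 47.3]]
top 72 ((-4.510707855224609, -0.871790885925293), (15.476862907409668, 30.45259666442871), 5.526339530944824) 44.80996739816685
pin 1 42 [-1.2 38.2 53.2] [ 1.5 42.  68.7]
[-0.8 38.4 65.2]
pin -1 40 [ -1.  -38.1  54.2] [  2.5 -34.   68.6]
[ -0.9 -37.2  64.3]
light 166 [[-9.3, -22.7, 27.5], [-0.0, -2.4, 43.0], [9.3, 24.6, 48.1]]
```

Call:
play_rows([
  [-0.3, [0.0017, 0.0028, 0], -0.145],
  [-0.3, [0.0017, 0.0028, 0], -0.29],
  [-0.3, [0.0017, 0.0028, 0], -0.435],
  [-0.3, [0.0017, 0.0028, -0.0], -0.58],
  [-0.3, [0.0017, 0.0028, -0.03], -0.725],
])

```text
time: 12.1
tool_pos: [0.4567, 0.0906, 0.2381]
tool_rot: [0.667, -0.244, 0.661, 0.242]
contact_force: [1.5, -0.4, 0.0]
gripper_width: 0.651
```

Call:
play_rows([
  [-0.3, [0, 0, -0.03], -0.145],
  [-0.3, [0, 0, -0.06], -0.29],
  [-0.3, [0, 0, -0.09], -0.425],
  [-0.3, [0, 0, -0.12], -0.425],
  [-0.3, [0, 0, -0.12], -0.425],
])

```text
time: 12.6
tool_pos: [0.4503, 0.0905, 0.1089]
tool_rot: [0.697, -0.099, 0.703, 0.1]
contact_force: [-0.8, 0.1, -0.5]
gripper_width: 0.646
```

Call:
play_rows([
  [-0.3, [0, 0, 0], 0],
  [-0.3, [0, 0, 0], 0],
  [-0.3, [0, 0, 0], 0],
])

```text
time: 12.9
tool_pos: [0.4549, 0.092, 0.1158]
tool_rot: [0.701, -0.101, 0.699, 0.1]
contact_force: [-0.7, -0.0, -0.3]
gripper_width: 0.65
```

Run:
```python
from h import *
tool()
```

```text
t 12.9 pos [0.4549 0.092  0.1158] zyaw 16.35 xaxis [ 0.004  0.    -1.   ] F [-0.67 -0.01 -0.33] w 0.65 j [ 0.04 -0.25  2.09 -0.    1.29 -0.25]
```

Call:
play_rows([
  [-0.3, [0, 0.0015, -0.025], 0],
  [-0.3, [0, 0.0015, -0.05], 0],
  [-0.3, [0, 0.0015, -0.056], 0],
  [-0.3, [0, 0.0015, -0.056], 0],
  [-0.3, [0, 0.0015, -0.056], 0],
])

```text
time: 13.4
tool_pos: [0.4545, 0.0938, 0.059]
tool_rot: [0.701, -0.101, 0.699, 0.101]
contact_force: [0.2, -0.1, 0.4]
gripper_width: 0.648
```

Call:
play_rows([
  [-0.3, [0, 0, 0], 0],
  [-0.3, [0, 0, 0], 0],
])

```text
time: 13.6
tool_pos: [0.4543, 0.0938, 0.0588]
tool_rot: [0.701, -0.101, 0.699, 0.101]
contact_force: [-0.0, 0.1, 0.2]
gripper_width: 0.648
```

Run:
```python
from h import *
tool(); im,d=snap('side','side8')
cv2.imwrite('pics/c11.png',cv2.resize(im[190:320,240:400,::-1],(738,600),interpolation=3))
tool()
```

```text
t 13.6 pos [0.4543 0.0938 0.0588] zyaw 16.38 xaxis [ 0.002  0.    -1.   ] F [-0.05  0.1   0.23] w 0.648 j [ 0.04 -0.17  2.13  0.    1.18 -0.24]
t 13.65 pos [0.4541 0.0937 0.0585] zyaw 16.38 xaxis [ 0.002  0.    -1.   ] F [-0.37  0.73 -1.16] w 0.649 j [ 0.04 -0.17  2.13 -0.    1.18 -0.24]
```

View pics/c11.png

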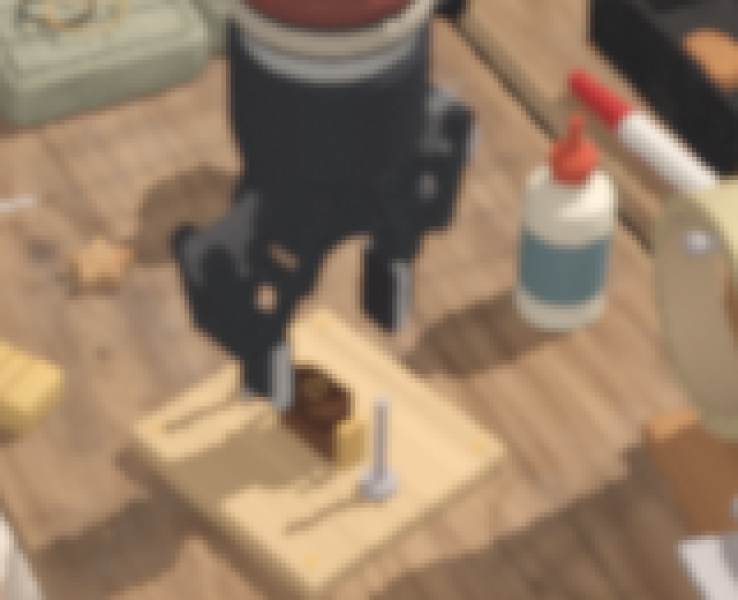

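Call:
play_rows([
  [-0.3, [-0.001, 0, -0.015], 0],
  [-0.3, [-0.001, 0, -0.028], 0],
  [-0.3, [-0.001, 0, -0.037], 0],
  [-0.3, [-0.001, 0, -0.037], 0],
  [-0.3, [-0.001, 0, -0.037], 0],
])

```text
time: 14.15
tool_pos: [0.4522, 0.0937, 0.0202]
tool_rot: [0.7, -0.101, 0.7, 0.101]
contact_force: [-0.1, 0.3, -0.5]
gripper_width: 0.651
```

Call:
play_rows([
  [1, [0, 0, 0], 0],
  [1, [0, 0, 0], 0],
  [1, [0, 0, 0], 0],
  [1, [0, 0, 0], 0],
  [1, [0, 0, 0], 0],
])

```text
time: 14.65
tool_pos: [0.4531, 0.0937, 0.0213]
tool_rot: [0.7, -0.101, 0.699, 0.101]
contact_force: [0.5, -1.4, 3.6]
gripper_width: 0.235
```

Run:
```python
from h import *
tool()
```

```text
t 14.65 pos [0.4531 0.0937 0.0213] zyaw 16.38 xaxis [ 0.002  0.    -1.   ] F [ 0.55 -1.43  3.63] w 0.235 j [ 0.04 -0.1   2.14  0.    1.1  -0.24]
```

Call:
play_rows([
  [1, [0, 0, 0.01], 0],
  [1, [0, 0, 0.025], 0],
  [1, [0, 0, 0.045], 0],
  [1, [0, 0, 0.07], 0],
  [1, [0, 0, 0.09], 0],
])

```text
time: 15.15
tool_pos: [0.4522, 0.0937, 0.1119]
tool_rot: [0.7, -0.101, 0.7, 0.101]
contact_force: [0.3, -0.0, -0.5]
gripper_width: 0.237
```

Call:
play_rows([
  [1, [0, 0, 0], 0],
  [1, [0, 0, 0], 0],
  [1, [0, 0, 0], 0],
])

```text
time: 15.45
tool_pos: [0.4512, 0.0937, 0.1089]
tool_rot: [0.699, -0.101, 0.701, 0.101]
contact_force: [-0.6, -1.5, -0.1]
gripper_width: 0.236
```

Run:
```python
from h import *
tool(); im,d=snap('side','side9')
cv2.imwrite('pics/c12.png',cv2.resize(im[170:310,240:400,::-1],(686,600),interpolation=3))
for t in('plate_eye','charm_centre','charm'):
    print(t,[(np.round(a['at'],4).tolist(),round(a['score'],2)) for a in nets.landmark_of('side',t)[:2]])
```

```text
t 15.45 pos [0.4512 0.0937 0.1089] zyaw 16.38 xaxis [-0.003 -0.    -1.   ] F [-0.6  -1.47 -0.09] w 0.236 j [ 0.04 -0.24  2.1  -0.    1.29 -0.24]
plate_eye [([0.5358, -0.1326, 0.1601], 0.85), ([0.5792, 0.2743, -0.0001], 0.37)]
charm_centre [([0.4468, 0.098, 0.1291], 0.51)]
charm [([0.452, 0.1008, 0.1231], 0.41)]
```

View pics/c12.png

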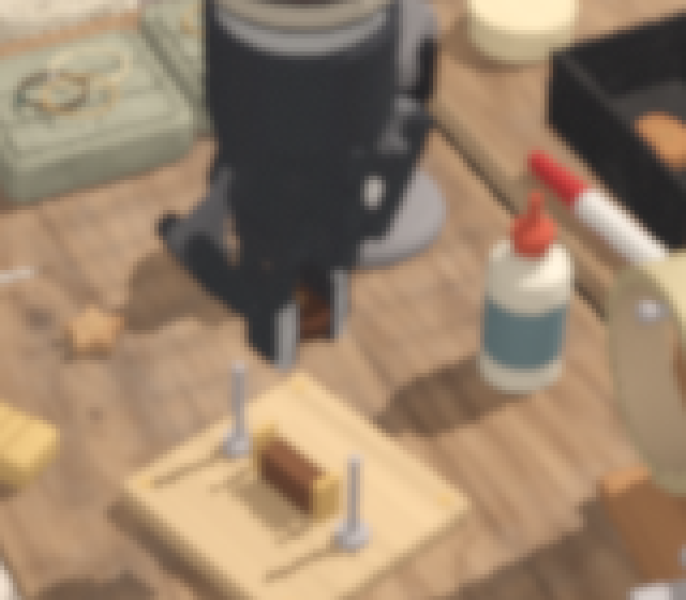

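Call:
play_rows([
  [1, [0.006, -0.02, 0], 0],
  [1, [0.012, -0.04, 0], 0],
  [1, [0.0155, -0.051, 0], 0],
  [1, [0.0155, -0.051, -0.015], 0],
  [1, [0.0155, -0.051, -0.034], 0],
])

```text
time: 16.15
tool_pos: [0.4689, 0.0423, 0.0769]
tool_rot: [0.701, -0.1, 0.699, 0.1]
contact_force: [-0.3, 0.1, -0.5]
gripper_width: 0.236
```

Call:
play_rows([
  [1, [0, 0, 0], 0],
  [1, [0, 0, 0], 0],
  [1, [0, 0, 0], 0],
  [1, [0, 0, 0], 0],
])

```text
time: 16.55
tool_pos: [0.4686, 0.0428, 0.0776]
tool_rot: [0.701, -0.101, 0.699, 0.101]
contact_force: [0.4, -0.4, 0.4]
gripper_width: 0.239
```

Run:
```python
from h import *
tool(); im,d=snap('side','side10')
cv2.imwrite('pics/c13.png',cv2.resize(im[190:310,250:400,::-1],(750,600),interpolation=3))
tool()
```

```text
t 16.55 pos [0.4686 0.0428 0.0776] zyaw 16.39 xaxis [ 0.002 -0.    -1.   ] F [ 0.36 -0.4   0.39] w 0.239 j [-0.07 -0.18  2.1   0.    1.22 -0.35]
t 16.6 pos [0.4685 0.0428 0.0775] zyaw 16.39 xaxis [ 0.002 -0.    -1.   ] F [ 0.19 -0.13 -0.03] w 0.238 j [-0.07 -0.18  2.1   0.    1.22 -0.35]
```

View pics/c13.png

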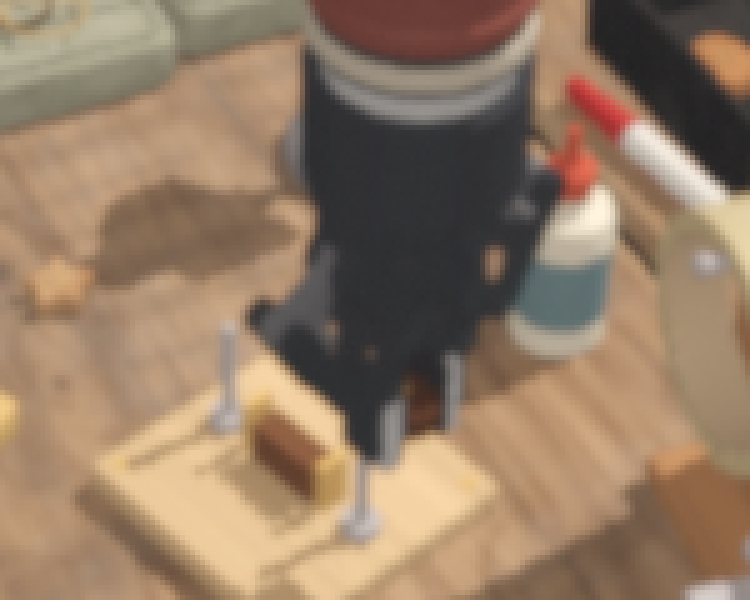

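Call:
play_rows([
  [1, [-0.001, 0, -0.01], 0],
  [1, [-0.001, 0, -0.02], 0],
  [1, [-0.001, 0, -0.022], 0],
  [1, [-0.001, 0, -0.022], 0],
])

```text
time: 17.0
tool_pos: [0.4662, 0.0428, 0.0536]
tool_rot: [0.699, -0.101, 0.7, 0.101]
contact_force: [1.0, 0.5, 0.6]
gripper_width: 0.239
```

Call:
play_rows([
  [1, [0, 0, -0.002], 0],
  [1, [0, 0, -0.003], 0],
  [1, [0, 0, -0.004], 0],
  [1, [0, 0, -0.004], 0],
])

```text
time: 17.4
tool_pos: [0.4672, 0.0426, 0.0524]
tool_rot: [0.7, -0.101, 0.7, 0.101]
contact_force: [-7.0, -0.6, 13.3]
gripper_width: 0.239
```

Call:
play_rows([
  [1, [0, 0, -0.001], 0],
  [1, [0, 0, -0.002], 0],
  [1, [0, 0, -0.002], 0],
])

```text
time: 17.7
tool_pos: [0.4686, 0.0426, 0.0517]
tool_rot: [0.701, -0.101, 0.699, 0.101]
contact_force: [-5.6, -1.0, 16.0]
gripper_width: 0.235
```

Run:
```python
from h import *
s=tool(); print(s['ft_torque'])
```

```text
t 17.7 pos [0.4686 0.0426 0.0517] zyaw 16.39 xaxis [ 0.003 -0.    -1.   ] F [-5.63 -1.03 15.98] w 0.235 j [-0.07 -0.14  2.11  0.    1.16 -0.35]
[0.17917112 1.02055079 0.068068  ]
```

Call:
play_rows([
  [1, [0, 0, -0.0015], 0],
  [1, [0, 0, -0.003], 0],
  [1, [0, 0, -0.003], 0],
])

```text
time: 18.0
tool_pos: [0.4695, 0.0423, 0.0492]
tool_rot: [0.701, -0.101, 0.698, 0.1]
contact_force: [-3.2, -0.7, 15.2]
gripper_width: 0.237
```

Run:
```python
from h import *
s=tool(); print(s['ft_torque'])
im,d=snap('side','side11')
cv2.imwrite('pics/c14.png',cv2.resize(im[220:300,290:400,::-1],(770,560),interpolation=3))
tool()
```

```text
t 18.0 pos [0.4695 0.0423 0.0492] zyaw 16.39 xaxis [ 0.005 -0.001 -1.   ] F [-3.18 -0.74 15.23] w 0.237 j [-0.07 -0.13  2.12 -0.    1.15 -0.35]
[0.07622744 0.77846625 0.07752745]
t 18.05 pos [0.4695 0.0423 0.0492] zyaw 16.39 xaxis [ 0.005 -0.001 -1.   ] F [-3.39 -2.18 16.12] w 0.239 j [-0.07 -0.13  2.12 -0.    1.15 -0.35]
```

View pics/c14.png

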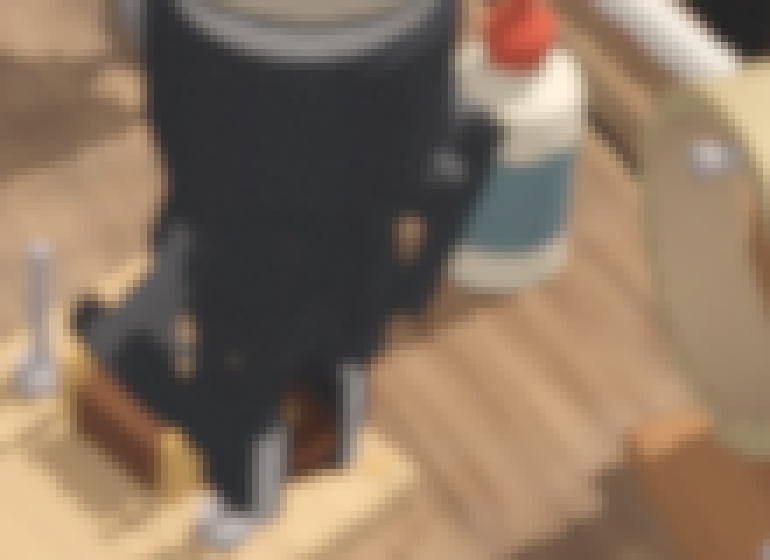

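Call:
play_rows([
  [1, [-0.001, 0, -0.0015], 0],
  [1, [-0.001, 0, -0.003], 0],
  [1, [-0.001, 0, -0.0045], 0],
  [1, [-0.001, 0, -0.0045], 0],
  [1, [-0.001, 0, -0.0045], 0],
])

```text
time: 18.55
tool_pos: [0.4696, 0.0422, 0.0454]
tool_rot: [0.702, -0.101, 0.697, 0.1]
contact_force: [-2.8, -1.8, 17.3]
gripper_width: 0.241
```

Run:
```python
from h import *
s=tool(); print(s['ft_torque'])
```

```text
t 18.55 pos [0.4696 0.0422 0.0454] zyaw 16.38 xaxis [ 0.007 -0.001 -1.   ] F [-2.77 -1.85 17.3 ] w 0.241 j [-0.07 -0.13  2.12 -0.    1.14 -0.35]
[0.01379186 0.48271015 0.03078245]
```

Call:
play_rows([
  [1, [0, 0, 0.01], 0],
  [1, [0, 0, 0.04], 0],
  [1, [0, 0, 0.08], 0.14],
  [1, [0, 0, 0.11], 0.28],
  [1, [0, 0, 0.11], 0.42],
])

```text
time: 19.05
tool_pos: [0.469, 0.0426, 0.1566]
tool_rot: [0.666, -0.248, 0.66, 0.245]
contact_force: [0.5, 0.4, -0.6]
gripper_width: 0.238
```

Call:
play_rows([
  [1, [0, 0, 0], 0.14],
  [1, [0, 0, 0], 0.28],
  [1, [0, 0, 0], 0.38],
  [1, [0, 0, 0], 0.38],
])

```text
time: 19.45
tool_pos: [0.4656, 0.0428, 0.1507]
tool_rot: [0.605, -0.365, 0.606, 0.365]
contact_force: [-0.8, -0.5, -1.0]
gripper_width: 0.241
```

Run:
```python
from h import *
s=tool()
im,d=snap('side','side12')
p=proj('side',[s['tool_pos']])[0]; print(p)
u,v=int(p[0]),int(p[1]); cv2.imwrite('pics/c15.png',cv2.resize(im[v-45:v+25,u-45:u+45,::-1],(770,600),interpolation=3))
P=cloud('side',d)
# dark brown
hsv=cv2.cvtColor(im,cv2.COLOR_RGB2HSV)
for vv in range(v-30,v+14,2):
    print(vv,[ (uu,*np.round(P[vv,uu]*1000).astype(int),*im[vv,uu]) for uu in range(u-26,u-8,5)])
```

```text
t 19.45 pos [0.4656 0.0428 0.1507] zyaw 62.2 xaxis [-0.  0. -1.] F [-0.79 -0.51 -1.  ] w 0.241 j [-0.07 -0.28  2.05  0.    1.37 -1.15]
[330.55029065 249.25655821]
219 [(304, np.int64(536), np.int64(297), np.int64(0), np.uint8(145), np.uint8(117), np.uint8(95)), (309, np.int64(540), np.int64(279), np.int64(13), np.uint8(137), np.uint8(130), np.uint8(128)), (314, np.int64(549), np.int64(273), np.int64(14), np.uint8(120), np.uint8(114), np.uint8(112)), (319, np.int64(558), np.int64(266), np.int64(16), np.uint8(127), np.uint8(120), np.uint8(119))]
221 [(304, np.int64(534), np.int64(291), np.int64(0), np.uint8(141), np.uint8(115), np.uint8(94)), (309, np.int64(538), np.int64(274), np.int64(12), np.uint8(123), np.uint8(117), np.uint8(115)), (314, np.int64(546), np.int64(265), np.int64(15), np.uint8(129), np.uint8(122), np.uint8(120)), (319, np.int64(556), np.int64(261), np.int64(15), np.uint8(159), np.uint8(151), np.uint8(148))]
223 [(304, np.int64(530), np.int64(283), np.int64(2), np.uint8(146), np.uint8(119), np.uint8(97)), (309, np.int64(535), np.int64(268), np.int64(12), np.uint8(114),
[... 6830 characters left out ...]
int8(177), np.uint8(138)), (309, np.int64(483), np.int64(162), np.int64(15), np.uint8(240), np.uint8(202), np.uint8(143)), (314, np.int64(499), np.int64(170), np.int64(1), np.uint8(211), np.uint8(176), np.uint8(137)), (319, np.int64(507), np.int64(164), np.int64(3), np.uint8(186), np.uint8(151), np.uint8(120))]
261 [(304, np.int64(472), np.int64(161), np.int64(15), np.uint8(238), np.uint8(205), np.uint8(159)), (309, np.int64(480), np.int64(156), np.int64(16), np.uint8(234), np.uint8(198), np.uint8(144)), (314, np.int64(490), np.int64(151), np.int64(16), np.uint8(238), np.uint8(204), np.uint8(159)), (319, np.int64(506), np.int64(160), np.int64(1), np.uint8(191), np.uint8(157), np.uint8(125))]
```

View pics/c15.png

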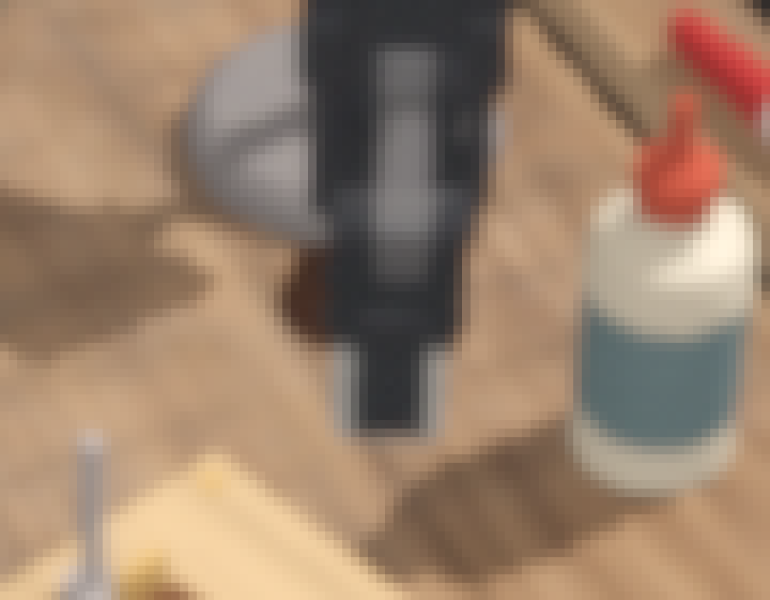

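Call:
play_rows([
  [1, [0, 0, 0], -0.148],
  [1, [0, 0, 0], -0.296],
  [1, [0, 0, 0], -0.444],
  [1, [0, 0, 0], -0.592],
  [1, [0, 0, 0], -0.74],
])

```text
time: 20.0
tool_pos: [0.4657, 0.0427, 0.1508]
tool_rot: [0.697, -0.119, 0.697, 0.119]
contact_force: [-1.0, -0.7, -0.3]
gripper_width: 0.233
```

Call:
play_rows([
  [1, [0, 0, 0], -0.148],
  [1, [0, 0, 0], -0.296],
  [1, [0, 0, 0], -0.444],
  [1, [0, 0, 0], -0.592],
  [1, [0, 0, 0], -0.74],
])

```text
time: 20.5
tool_pos: [0.4657, 0.0427, 0.1508]
tool_rot: [0.693, 0.141, 0.693, -0.141]
contact_force: [-0.1, 1.0, 0.0]
gripper_width: 0.239
```

Call:
play_rows([
  [1, [0, 0, 0], -0.09],
  [1, [0, 0, 0], -0.09],
  [1, [0, 0, 0], -0.09],
])

```text
time: 20.8
tool_pos: [0.4657, 0.0427, 0.1508]
tool_rot: [0.687, 0.169, 0.687, -0.169]
contact_force: [-0.2, -1.7, -0.8]
gripper_width: 0.238
```

```bash
cat >> h.py <<'E'
def inspect(fn):
    s=tool(); im,d=snap('side',fn); s=state()
    q=s['tool_rot']; R=Ro.from_quat([q[1],q[2],q[3],q[0]]).as_matrix(); T=s['tool_pos']; z=R[:,2]; e=np.array([-z[1],z[0],0]) # charm +y dir: tool z yaw + 90
    p=proj('side',[T])[0]; u,v=int(p[0]),int(p[1]); cv2.imwrite(f'pics/{fn}c.png',cv2.resize(im[v-45:v+25,u-45:u+45,::-1],(770,600),interpolation=3))
    P=cloud('side',d); Q=np.stack([(P-T)@z,(P-T)@e,P[...,2]-T[2]],-1)*1000
    m=(d>0)&(abs(Q[...,0])<9)&(abs(Q[...,1])<35)&(Q[...,2]>0)&(Q[...,2]<50)
    I=im.astype(int); br=(I[...,0]-I[...,2]>8)
    q=Q[m&br]; print(len(q)); 
    for r in q[np.argsort(q[:,1])]: print(r.round(1).tolist(),end=' ')
    return Q,m,br
E
python3 -c "
from h import *
inspect('side13')"
```

```text
t 20.8 pos [0.4657 0.0427 0.1508] zyaw -27.69 xaxis [-0.  0. -1.] F [-0.24 -1.72 -0.83] w 0.238 j [-0.07 -0.27  2.05  0.    1.37  0.42]
217
[-6.7, -13.5, 19.7] [4.8, -13.5, 22.3] [1.4, -13.2, 24.2] [-5.1, -13.2, 21.7] [-6.8, -13.1, 21.5] [-3.4, -12.9, 21.4] [1.6, -12.7, 19.3] [-1.7, -12.7, 19.1] [1.5, -12.7, 21.5] [-3.3, -12.1, 18.4] [-0.0, -12.0, 18.6] [-1.8, -12.0, 23.0] [-1.6, -11.7, 15.9] [3.2, -11.6, 22.8] [-5.0, -11.5, 17.9] [3.3, -11.5, 18.2] [0.2, -11.5, 13.5] [-1.7, -11.4, 20.1] [-3.3, -11.4, 15.5] [-1.5, -11.3, 13.3] [-0.1, -11.3, 20.1] [1.7, -11.3, 15.6] [6.5, -11.2, 22.5] [3.3, -11.1, 20.0] [6.7, -11.1, 17.9] [-5.1, -11.0, 21.9] [-6.8, -10.9, 24.0] [-3.2, -10.5, 12.5] [-3.4, -10.5, 21.5] [-8.4, -10.5, 19.1] [4.9, -10.5, 21.8] [0.1, -10.4, 14.8] [3.4, -10.3, 14.8] [-5.2, -10.3, 23.5] [1.5, -10.2, 23.7] [1.9, -10.2, 12.3] [8.2, -10.1, 21.5] [-6.8, -9.9, 20.9] [6.4, -9.9, 23.5] [-8.4, -9.7, 20.6] [-1.8, -9.5, 22.9] [4.8, -9.5, 23.2] [-0.1, -9.5, 20.7] [-8.3, -9.5, 15.9] [8.9, -9.4, 5.0] [-0.2, -9.4, 22.9] [-6.5, -9.4, 13.6] [6.6, -9.4, 18.6] [-4.9, -9.3, 13.5] [3.2, -8.9, 22
[... 2334 characters left out ...]
12.8, 31.9] [-3.8, 12.8, 29.8] [-7.2, 13.0, 29.6] [-2.1, 13.0, 29.7] [-7.1, 13.1, 27.2] [-8.8, 13.3, 29.2] [6.3, 13.8, 29.3] [-5.5, 13.9, 28.9] [8.0, 13.9, 29.2] [1.3, 14.1, 28.9] [2.9, 14.2, 31.1] [-0.4, 14.2, 28.7] [6.3, 14.4, 31.0] [-0.5, 14.5, 30.7] [-2.1, 14.6, 30.6] [8.0, 15.6, 30.0] [4.7, 15.7, 27.6] [-7.2, 15.8, 29.4] [-5.5, 16.0, 29.2] [1.3, 16.0, 29.4] [4.7, 16.8, 28.9] [-7.3, 17.0, 32.8] [4.6, 17.0, 30.9] [-7.2, 17.4, 30.2] [6.3, 17.5, 30.6] [-3.7, 17.9, 27.6] [1.3, 18.1, 29.8] [-3.8, 18.2, 29.6] [-8.9, 18.2, 29.4] [-0.4, 18.6, 29.3] [-0.5, 18.7, 31.5] [-5.5, 18.7, 29.1] [-3.9, 18.8, 31.4] [-5.5, 18.9, 31.2] [-2.1, 19.2, 28.8] [-2.2, 19.5, 30.8] [3.0, 20.5, 30.1] [1.3, 22.0, 28.8]
```

View pics/side13c.png

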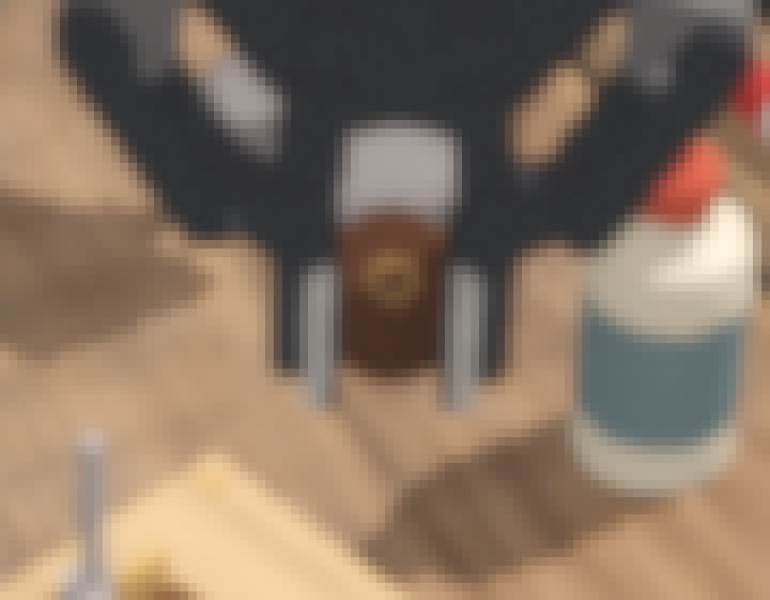

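Call:
play_rows([
  [1, [-0.0128, 0.0006, -0.02], 0],
  [1, [-0.0128, 0.0006, -0.05], 0],
  [1, [-0.0128, 0.0006, -0.075], 0],
  [1, [-0.0128, 0.0006, -0.09], 0],
  [1, [-0.0128, 0.0006, -0.09], 0],
])

```text
time: 21.35
tool_pos: [0.4507, 0.0434, 0.0583]
tool_rot: [0.685, 0.169, 0.689, -0.17]
contact_force: [-0.9, -1.1, -0.8]
gripper_width: 0.236
```

Call:
play_rows([
  [1, [0, 0, 0], 0],
  [1, [0, 0, 0], 0],
  [1, [0, 0, 0], 0],
])

```text
time: 21.65
tool_pos: [0.4541, 0.0432, 0.0624]
tool_rot: [0.687, 0.17, 0.686, -0.169]
contact_force: [-0.9, -0.3, 0.5]
gripper_width: 0.235
```

Run:
```python
from h import *
s=tool()
im,d=snap('side','side14')
p=proj('side',[s['tool_pos']])[0]; u,v=int(p[0]),int(p[1]); cv2.imwrite('pics/c16.png',cv2.resize(im[v-45:v+25,u-45:u+45,::-1],(770,600),interpolation=3))
```

```text
t 21.65 pos [0.4541 0.0432 0.0624] zyaw -27.73 xaxis [ 0.003 -0.    -1.   ] F [-0.91 -0.26  0.54] w 0.235 j [-0.07 -0.19  2.14 -0.    1.19  0.42]
```

View pics/c16.png

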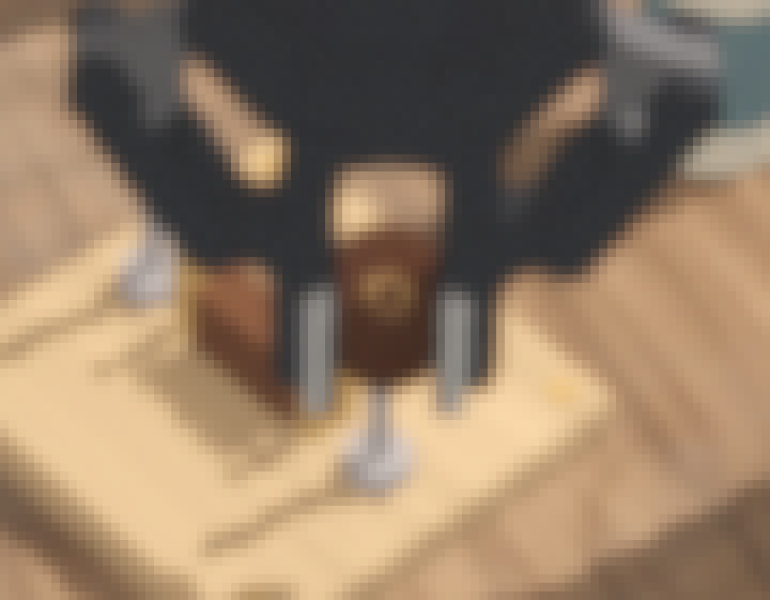

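Call:
play_rows([
  [1, [-0.001, 0, -0.008], 0],
  [1, [-0.001, 0, -0.014], 0],
  [1, [-0.001, 0, -0.016], 0],
  [1, [-0.001, 0, -0.018], 0],
  [1, [-0.001, 0, -0.018], 0],
])

```text
time: 22.2
tool_pos: [0.4525, 0.0433, 0.0448]
tool_rot: [0.686, 0.169, 0.687, -0.169]
contact_force: [-7.1, 0.0, 14.5]
gripper_width: 0.235
```

Call:
play_rows([
  [1, [0, 0, -0.0015], 0],
  [1, [0, 0, -0.003], 0],
  [1, [0, 0, -0.0045], 0],
  [1, [0, 0, -0.005], 0],
  [1, [0, 0, -0.005], 0],
])

```text
time: 22.7
tool_pos: [0.4538, 0.0432, 0.0411]
tool_rot: [0.687, 0.169, 0.686, -0.169]
contact_force: [-8.1, -0.9, 19.7]
gripper_width: 0.237
```

Run:
```python
from h import *
tool()
```

```text
t 22.7 pos [0.4538 0.0432 0.0411] zyaw -27.71 xaxis [ 0.002 -0.    -1.   ] F [-8.14 -0.9  19.69] w 0.237 j [-0.07 -0.16  2.15 -0.    1.14  0.42]
```

Further 4 mm, then lift and look.

Call:
play_rows([
  [1, [0, 0, -0.0015], 0],
  [1, [0, 0, -0.003], 0],
  [1, [0, 0, -0.0045], 0],
  [1, [0, 0, -0.0045], 0],
])

```text
time: 23.1
tool_pos: [0.4551, 0.0427, 0.0371]
tool_rot: [0.688, 0.169, 0.685, -0.169]
contact_force: [-3.5, -2.2, 18.6]
gripper_width: 0.236
```

Call:
play_rows([
  [1, [0, 0, 0.01], 0],
  [1, [0, 0, 0.03], 0],
  [1, [0, 0, 0.06], 0],
  [1, [0, 0, 0.1], 0],
  [1, [0, 0, 0.12], 0],
])

```text
time: 23.6
tool_pos: [0.4531, 0.0433, 0.1564]
tool_rot: [0.688, 0.17, 0.685, -0.169]
contact_force: [0.5, 0.0, 1.1]
gripper_width: 0.237
```

Call:
play_rows([
  [1, [0, 0, 0], 0],
  [1, [0, 0, 0], 0],
  [1, [0, 0, 0], 0],
])

```text
time: 23.9
tool_pos: [0.4507, 0.0434, 0.1512]
tool_rot: [0.685, 0.169, 0.688, -0.17]
contact_force: [0.3, 0.1, -0.4]
gripper_width: 0.24
```

```bash
cat >> h.py <<'E'
def fit(Q,m,br):
    q=Q[m&br]; q=q[(abs(q[:,0])<8.5)&(q[:,2]>8)]
    rng=np.random.default_rng(0);best=None
    for _ in range(500):
        a=q[rng.choice(len(q),2,False)]; 
        if abs(a[1,1]-a[0,1])<8: continue
        k=(a[1,2]-a[0,2])/(a[1,1]-a[0,1]); b=a[0,2]-k*a[0,1]; i=abs(q[:,2]-k*q[:,1]-b)<1.2
        if best is None or i.sum()>best.sum(): best=i
    k,b=np.polyfit(q[best,1],q[best,2],1); w=q[best]
    print('FIT tilt',np.arctan(k),'b',b,'n',best.sum(),'e range',w[:,1].min(),w[:,1].max(),'all e',np.percentile(q[:,1],[1,99]),'z',np.percentile(q[:,2],[1,99]))
E
python3 - >o.txt <<'E'
from h import *
a=inspect('side15'); print(); fit(*a)
E
head -1 o.txt; tail -1 o.txt
```

```text
t 23.9 pos [0.4507 0.0434 0.1512] zyaw -27.74 xaxis [-0.004  0.    -1.   ] F [ 0.28  0.13 -0.35] w 0.24 j [-0.07 -0.31  2.08  0.    1.38  0.42]
FIT tilt 0.5422171407973854 b 27.28335419677554 n 115 e range -12.670233222481508 17.18464901351496 all e [-13.03546712  16.09084557] z [12.66229304 37.20486081]
```

View pics/side15c.png

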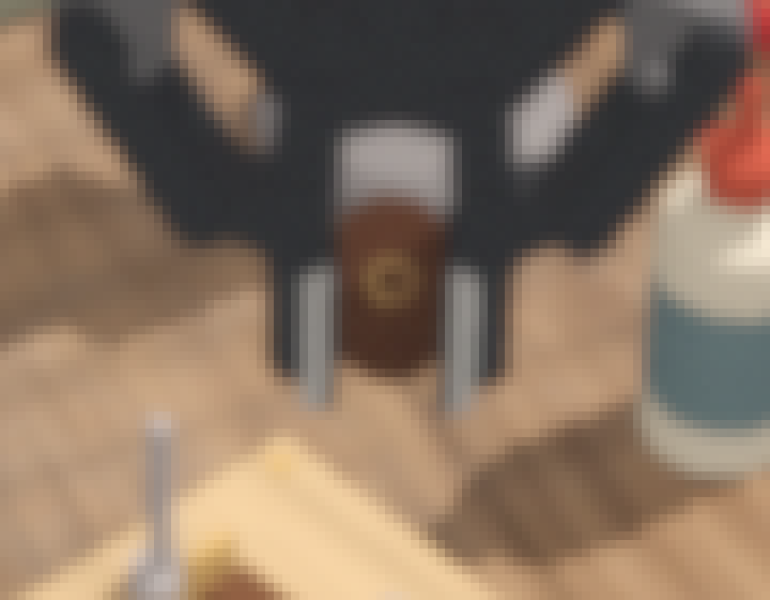

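Call:
play_rows([
  [1, [0, 0, 0.045], -0.14],
  [1, [0, 0, 0.09], -0.28],
  [1, [0.013, 0.037, 0.12], -0.42],
  [1, [0.026, 0.075, 0.13], -0.511],
  [1, [0.04, 0.115, 0.13], -0.511],
])

```text
time: 24.45
tool_pos: [0.4932, 0.1595, 0.2851]
tool_rot: [0.622, 0.339, 0.62, -0.338]
contact_force: [0.8, -0.9, 1.1]
gripper_width: 0.237
```

Call:
play_rows([
  [1, [0.012, 0.035, 0], 0],
  [1, [0.023, 0.068, 0], 0],
  [1, [0.023, 0.068, -0.02], 0],
  [1, [0.023, 0.068, -0.035], 0],
  [1, [0.023, 0.068, -0.045], 0],
])

```text
time: 24.95
tool_pos: [0.5137, 0.2258, 0.2349]
tool_rot: [0.62, 0.336, 0.623, -0.339]
contact_force: [0.3, -0.3, 0.1]
gripper_width: 0.242
```

Call:
play_rows([
  [1, [0, 0, 0], 0],
  [1, [0, 0, 0], 0],
  [1, [0, 0, 0], 0],
  [1, [0, 0, 0], 0],
])

```text
time: 25.35
tool_pos: [0.5156, 0.2261, 0.2397]
tool_rot: [0.622, 0.338, 0.621, -0.337]
contact_force: [0.3, 0.3, 0.6]
gripper_width: 0.239
```

```bash
python3 - >o.txt <<'E'
from h import *
a=inspect('side16'); print(); fit(*a); tool()
for n in ('side','top'):
    if n=='top': snap('top','top16')
    for t in('charm_centre','view_point','lens','plate_eye','charm','camera_stand'):
        print(n,t,[(np.round(a['at'],4).tolist(),round(a['score'],2)) for a in nets.landmark_of(n,t)[:2]])
E
head -1 o.txt; tail -14 o.txt
```

```text
t 25.35 pos [0.5156 0.2261 0.2397] zyaw -57.05 xaxis [ 0.002  0.001 -1.   ] F [0.29 0.34 0.57] w 0.239 j [ 0.28 -0.1   1.75  0.    1.49  1.28]
FIT tilt 0.5352660826033062 b 28.005985504344473 n 49 e range -15.305611262704046 14.452825908653464 all e [-15.27253495  14.27441065] z [12.84634667 36.34044344]
t 25.4 pos [0.5155 0.2262 0.2395] zyaw -57.04 xaxis [ 0.002  0.001 -1.   ] F [0.09 0.33 0.16] w 0.233 j [ 0.28 -0.1   1.75  0.    1.49  1.28]
side charm_centre [([0.5164, 0.2295, 0.2635], 0.44)]
side view_point [([0.5189, 0.2322, 0.2637], 0.73), ([0.5909, 0.1337, -0.0014], 0.36)]
side lens [([0.5812, -0.1333, 0.1637], 0.65), ([0.5666, 0.2598, 0.1548], 0.56)]
side plate_eye [([0.5344, -0.1316, 0.1616], 0.96)]
side charm [([0.5222, 0.2289, 0.2576], 0.48)]
side camera_stand [([0.5774, 0.2706, -0.0015], 0.77), ([0.5675, 0.2602, 0.151], 0.46)]
top charm_centre []
top view_point [([0.451, 0.1002, -0.0026], 0.74)]
top lens []
top plate_eye [([0.5398, -0.131, 0.1648], 0.81), ([0.5895, -0.0726, -0.0012], 0.17)]
top charm []
top camera_stand [([0.5751, 0.2685, -0.0018], 0.55)]
```

View pics/side16c.png

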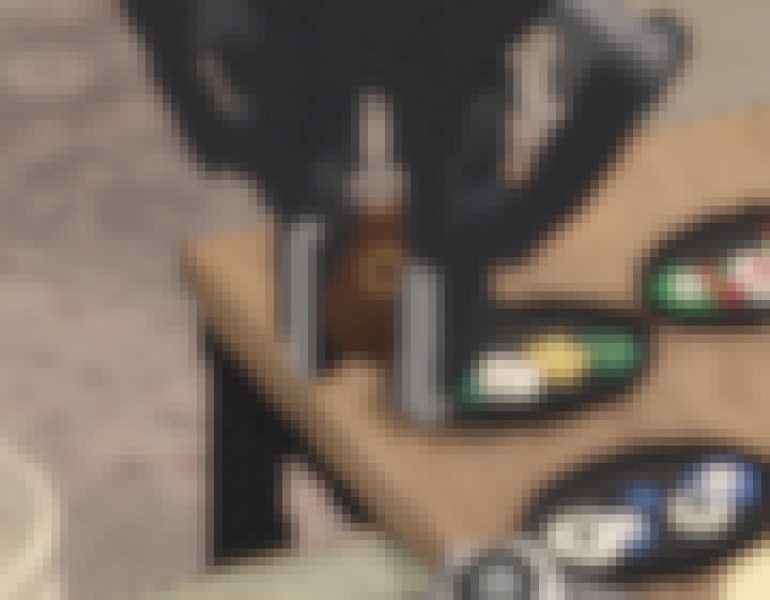

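View pics/side16.png

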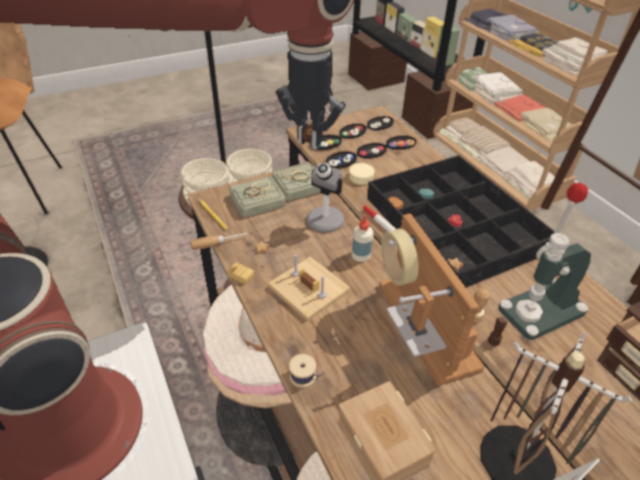

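Call:
play_rows([
  [1, [-0.001, 0.002, -0.002], 0],
  [1, [-0.001, 0.002, -0.004], 0],
  [1, [-0.001, 0.002, -0.004], 0],
  [1, [-0.001, 0.002, -0.004], 0],
  [1, [-0.001, 0.002, -0.004], 0],
])

```text
time: 26.55
tool_pos: [0.514, 0.2283, 0.2345]
tool_rot: [0.621, 0.338, 0.621, -0.337]
contact_force: [0.7, 0.8, -0.2]
gripper_width: 0.239
```

Call:
play_rows([
  [1, [0, 0, 0], 0],
  [1, [0, 0, 0], 0],
  [1, [0, 0, 0], 0],
  [1, [0, 0, 0], 0],
  [1, [0, 0, 0], 0],
])

```text
time: 27.05
tool_pos: [0.514, 0.2283, 0.2344]
tool_rot: [0.621, 0.338, 0.621, -0.338]
contact_force: [0.2, -0.1, 0.7]
gripper_width: 0.237
```

```bash
python3 - >o.txt <<'E'
from h import *
a=inspect('side17'); print(); fit(*a); tool()
for t in('charm_centre','view_point','plate_eye','peg_root','glue_bottle','spool','star_charm','beeswax','lens'):
        print(t,[(np.round(a['at'],4).tolist(),round(a['score'],2)) for a in nets.landmark_of('side',t)[:2]])
E
head -1 o.txt; tail -11 o.txt
```

```text
t 27.05 pos [0.514  0.2283 0.2344] zyaw -57.02 xaxis [-0.  0. -1.] F [ 0.23 -0.11  0.67] w 0.237 j [ 0.29 -0.1   1.76  0.    1.48  1.28]
FIT tilt 0.5923441210815751 b 28.273953157791713 n 44 e range -13.968710102505382 12.434585388412946 all e [-14.35054161  12.18224785] z [13.07104146 37.88514159]
t 27.1 pos [0.514  0.2283 0.2344] zyaw -57.02 xaxis [-0. -0. -1.] F [0.57 0.3  0.01] w 0.237 j [ 0.29 -0.1   1.76 -0.    1.48  1.28]
charm_centre [([0.5153, 0.229, 0.2578], 0.59)]
view_point []
plate_eye [([0.5348, -0.1331, 0.1604], 0.57)]
peg_root [([0.582, -0.1314, 0.1645], 0.8)]
glue_bottle [([0.5229, 0.2337, 0.2562], 0.74), ([0.593, 0.1335, -0.0007], 0.55)]
spool [([0.3596, -0.073, 0.0052], 0.79)]
star_charm [([0.5661, 0.2595, 0.1525], 0.66), ([0.4109, 0.2406, 0.0011], 0.43)]
beeswax [([0.3461, 0.1861, -0.0008], 0.63)]
lens [([0.5667, 0.2604, 0.1502], 0.64), ([0.5351, -0.1308, 0.1611], 0.48)]
```

```bash
python3 -c "
from h import *
print(workorder.job_done())"
```

```text
the job is handed in; nothing more can be done
None
```

I handed the job in at about 27 s of the allowed 58 s; no verdict was reported. The press plate hangs on the empty peg, and the charm is held in front of the lens with its back to it.

- **Press plate:** It was lifted straight off the guide pins, hung by its eye and let go. Its eye is about 48 mm from the board. It still hung in place in the last picture.
- **Charm:** The tool can only point down, but the camera looks about 28° (0.49 rad) off vertical. I lifted the charm out and pivoted it in the grip by pressing one end twice onto a guide pin, with up to about 20 N.

**Last checks:**

| Check | Measured | Estimated target | Limit |
|---|---|---|---|
| Charm centre, from the tool pose | (0.518, 0.231, 0.258) m | (0.519, 0.231, 0.257) m | 20 mm |
| Charm centre, from the network | (0.515, 0.229, 0.258) m | same | 20 mm |
| Charm tilt, three depth fits | 0.54, 0.54 and 0.59 rad | 0.49–0.54 rad | 0.25 rad |
| Direction of view about vertical | set to 33° | 31–34° (one crude edge reading gave 27°, the offset from the stand's foot 40°) | 0.25 rad |

- **Tilt fit:** The 0.59 rad fit is the noisiest, from 44 points partly hidden by a finger.
- **Network misreadings:** In the last picture the first hits for the glue bottle and the star charm were wrong. Their second hits lay at the original places.
- **Bystanders:** The bottle, spool, star charm and beeswax had not moved, within the networks' accuracy.
- **Camera:** The lens was found at its starting place, and no contact showed in the force readings near it.

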